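Index a pallet of brush handles and true the row under the dosing head

TASK

Slide the pallet with the four brush handles along its rails, away from the robot, until it clicks home against the end stop, under the nozzle head. Then, with the head still raised, nudge the handles in under it until each one stands snugly in its own notch of the zigzag strip, one to a notch. Finally press the nozzle head straight down onto its stops, and leave everything standing that way; do not disturb the other things on the bench.

Things in the scene. Friction and masses are not known exactly. Their poses are not given: they have to be found in the camera images.
- station: Glue dosing station fixed on the bench: aluminium profiles with guide rails, 420 mm long, two 16 mm columns at the back (x = +-150, y = -64 mm, 306 mm high with the yoke across their tops). Origin on the bench top under the middle of the row of notches. x along the rails to the end stop, z up, y towards the open front. A block of brushes 120 mm high begins at y = +110 mm.
- strip (a point): Middle of the zigzag strip of polished, slippery folded steel that stands fixed over the deck, 3 to 41 mm above it: four 90-degree V notches side by side (pitch 56 mm) open to station +y. This point: station x = 0, y = 0, on the deck top. Tooth tips between the notches at y = -1 mm, notch bottoms at y = -28 mm. The pallet slides below the strip.
- nest_1 (a point): Point on the deck top (100 mm over the bench) where the centre of a handle's underside belongs when it stands fully in the first notch: station x = -84 mm, y = 0. Axes parallel to the station's. A handle touching both flanks of the notch is centred here within about 1 mm.
- nest_2 (a point): The same for the second notch (station x = -28 mm, y = 0).
- nest_3 (a point): The same for the third notch (station x = +28 mm, y = 0).
- nest_4 (a point): The same for the fourth notch (station x = +84 mm, y = 0), nearest the end stop. A tall tilted crate, up to 440 mm over the bench, stands beyond it: its near edge is at station x of about +160 mm or more, for y above +85 mm; keep the arm clear of it.
- pallet (a joint): Travel of the pallet along station +x, m: 0 at the loading end, 0.110 against the end stop. Flat grey-topped plate, 260 mm along x, y = -28 to +83 mm, its deck 100 mm over the bench. Slides with about 2 N; from 0.095 to 0.103 it climbs a spring roller (about 6 N), and past 0.103 the roller drives it on to the stop and holds it.
- pallet_knob (a point): Upright black knob on the front corner tab of the pallet, 42 mm high over the deck; this point is on its axis 30 mm over the deck, where it is 20 mm thick (waist of 14 mm below, 9 mm up). It is 118 mm along +x from the pallet's middle and at station y = +100 mm, so at station x = +118 mm with the pallet home. Moves with the pallet.
- head (a joint): Downward travel of the nozzle head on its columns, m: about 0 raised, 0.075 down on its stop collars. It stays where it is left; about 6 to 9 N downward moves it.
- head_knob (a point): Middle of the top face of the round black palm knob (38 mm wide) on the nozzle head, pressed straight down with the fingertips; 338 mm over the bench with the head fully raised, 263 mm when down. The head block is 252 mm along x, y = -31 to +28 mm; two white cartridges on it, 85 mm either side of the knob, are 10 mm higher than the knob.
- head_lip (a point): Middle of the lower edge of the steel lip along the head's front (station y = +25 to +28 mm, 252 mm long). It is 120 mm over the deck with the head raised, 45 mm when down, where it passes just in front of seated handles and strikes one standing over 5 mm short. Raised, it leaves no room for an upright gripper over the notches: lean the gripper 25 to 40 degrees towards +y.
- handle_a: Black waisted brush handle standing on the pallet, 61 mm high, 40 mm across at the shoulder 45 mm up, 37 mm at the foot, about 41 g; tips if pushed high up. Origin at the centre of its underside, z up. All four are alike and any may go in any notch. They start about 34 to 60 mm in front of the row line, unevenly spaced.
- handle_b: Brush handle, like handle_a.
- handle_c: Brush handle, like handle_a.
- handle_d: Brush handle, like handle_a.
- glue_bottle: Bystander: white squeeze bottle with an orange cap, 54 mm wide, 161 mm high, origin under its middle.
- tape_roll: Bystander: roll of paper tape lying flat, 100 mm wide, 25 mm high.
- brush_single: Bystander: finished brush standing on the bench, 66 mm wide, 124 mm high.

How it is judged:
By the outcome, as a careful person would: the job done as asked, in the order asked, and still so for the second after the job is handed in, with the robot touching nothing.
It also fails if it takes over 66 s, if anything falls off the work surface, if the arm or the gripper's body presses on something with over 40 N, if the wrist force passes 120 N, or if a joint passes its speed limit or range.

ROBOT

A 7-joint arm with a two-finger parallel gripper is mounted at the origin on the work surface; the furniture and walls round the work are solid. World frame = base frame: x ahead of the robot, y to its left, z up, the work surface at z = 0. Lengths are in mm, angles in rad, forces in N, time in s.
With the tool pointing down it reaches from about 425 to 875 mm from the base axis. Payload 8.4 kg.
Tool frame: the origin (TCP) lies between the finger pads; the fingertips stand 11 mm ahead of it and the grasp point (between the pads) lies 8 mm behind it; y points along the fingers, z is the direction in which the jaws open and shut, and the axes are right-handed (so a half turn about y gives the same grasp; the last joint's range is limited). The gripper opens to 87 mm and grips with 3 to 60 N. Pads are 19 mm wide; open, the fingers measure 117 mm over their backs; the gripper's body (75 mm by 190 mm) begins 51 mm behind the grasp point.
Start: joints at [-1.275, 0.333, 0.04, 1.465, -0.013, 1.343, -0.059], TCP at [250.004, 599.968, 233.546] pointing down, gripper open.
Joint ranges: [-2.58, 2.58], [-0.38, 2.09], [-1.3, 1.39], [0.25, 2.4], [-1.5, 4.64], [0.08, 2.09], [-2.65, 2.65]. Speed limits (rad/s): [2.22, 2.22, 2.79, 2.79, 3.14, 3.14, 3.14].

INTERFACE

Orientations are given as [roll, pitch, yaw] about the fixed x, y, z axes, in that order (R = Rz(yaw) Ry(pitch) Rx(roll)).
In Python, from workcell import r gives the robot as it stands.
- The arm moves only by the tool send_rows, never from a script. Its arguments are lists of equal length, an entry for each row: "translation": the shift along the tool's x, y, z each as a share of 0.1 m, from -1 to 1, a list of three; "dr": the turn, a rotation vector about the tool's x, y, z each as a share of 360 degrees, from -1 to 1, a list of three. In form: {"translation": [[dx, dy, dz], ...], "dr": [[ax, ay, az], ...]}. A call has 1 to 20 rows; each row is the pose to reach, as a shift and turn from the pose commanded when the call began, along the tool's axes at that moment, turning the shorter way round; what a row does not reach only later rows make up. A row lasts 1/10 s, in which the tool goes at most 50 mm and 8.59 degrees, less where a joint would pass 70% of its speed; a pose out of reach is approached as far as the arm can. A call with a number of a shift or a turn outside -1 to 1 is refused whole. A call with a gripper value outside its range is refused whole. "hand" is the finger opening in mm, from 0 to 87, set as the call begins (left out, the last holds). The fingers move at their own pace and stop on an object; "force" is the grip in N (left out, the last holds). Time passes only in rows, so rows that repeat a pose let the fingers close. It gives the time, the measured TCP pose, the force and the opening at its end, in the units of the state.
- r.state(): the state, without advancing time (a new reading comes with each control period).
- r.grab_frame(name): name is "scene" or "top" or "wrist"; returns the picture (400x640x3 uint8, red, green, blue); there is no depth.
- r.calibration(name): a dict with "camera_matrix" (3x3 intrinsics, pixels), "camera_from_world" (4x4, takes a point from world to camera coordinates). Camera axes: x right, y up, looking along -z (the intrinsics and any distortion apply to the point x, -y, -z); pixel columns grow to the right and rows downward; lengths in mm; the calibration is good to about 2 mm. A picture is of the moment at which its call begins: read the wrist's pose just before it. calibration takes no time and is no camera call; for the wrist camera it gives the pose at the moment of the call.
- r.hand_in(): hands the job in, once; it reports no verdict.
Trained networks look in the newest picture that a camera, given by its name, has taken for a name from the list of things; names that differ only in an ending like _2 or _b are one class to them, and where a whole thing is asked for, a point or a joint stands for the part that bears it (a point fixed in the world has none). Each returns a list of dicts, best first, with "score" (0 to 1); they miss things now and then, are a little off and sometimes report something else, mostly with a low value. They report only what shows in the picture. A call takes as long as a camera call.
- r.look_for(camera, thing): "point" ([row, column] in pixels, amid what is visible of it).
- r.outline_of(camera, thing): "pixels" (400x640 bool, what is visible of it) and "point" ([row, column] in pixels, amid what is visible of it).
- r.landmark_of(camera, thing): "point" ([row, column] in pixels: a listed point, or the origin of a listed thing).
The state is a dict: "t": time; "joint_positions": joint angles; "joint_velocities": joint speeds; "effort": joint torques, N m; "tool_pos": TCP position; "tool_rot": TCP orientation; "contact_force": force on the tool from outside, world axes, zero at the start; "moment": the same for the moment, N m; "width": opening from 0.0 (shut) to 1.0 (fully open).
Only numpy, scipy, OpenCV 4.12 (cv2) and the standard library are available. Lean on these libraries where they do the work, as an engineer would, in place of code of your own. Each camera call takes 0.05 s, during which the arm holds its last target. There are 200 camera calls.

## Working session

There is one attempt and no reset: what is moved stays moved. The work goes in short steps, Python scripts to look and compute and a tool call to move; the robot and the scene stay as the last step left them, time stands still between calls to the robot, and variables do not carry over. Pictures are saved under pics/ and viewed, about 8 in all and at most 12, crops included, and the job is handed in when it is done.

Besides the shell and the picture viewer there is one more tool, called after ">>>" by a JSON object that holds its "api" and its "payload", one argument or row to a line. send_rows: Moves the arm, as the interface text tells. Shift numbers are shares of 0.1 m and turn numbers shares of 360 degrees, none past 1 either way. Its arguments: {"type":"object","properties":{"translation":{"type":"array"},"dr":{"type":"array"},"hand":{"type":"number"},"force":{"type":"number"}},"required":["translation","dr"]}

```bash
ls; mkdir -p pics
cat > h.py <<'E'
import numpy as np, cv2
from scipy.spatial.transform import Rotation as R
from workcell import r
def proj(c,P):
    K=np.array(c["camera_matrix"]);T=np.array(c["camera_from_world"])
    p=(T@np.c_[np.atleast_2d(P),np.ones(len(np.atleast_2d(P)))].T)[:3]
    q=K@np.array([p[0],-p[1],-p[2]]);return (q[:2]/q[2]).T   # col,row
def ray(c,rc):
    K=np.array(c["camera_matrix"]);T=np.array(c["camera_from_world"])
    d=np.linalg.inv(K)@[rc[1],rc[0],1];d=T[:3,:3].T@[d[0],-d[1],-d[2]]
    return -T[:3,:3].T@T[:3,3],d
def atz(c,rc,z):
    o,d=ray(c,rc);return o+d*(z-o[2])/d[2]
def save(n,im): cv2.imwrite("pics/"+n,im[:,:,::-1])
E
python3 - <<'E'
from h import *
s=r.state();print(s["t"],s["tool_pos"],s["tool_rot"])
ims=[]
for n in("scene","top"):
    im=r.grab_frame(n);ims.append(im);c=r.calibration(n)
    print(n,np.round(c["camera_matrix"],1).tolist(),np.round(c["camera_from_world"],3).tolist(), c.keys())
    for t,z in(("nest_1",100),("nest_2",100),("nest_3",100),("nest_4",100),("strip",100),("pallet_knob",130),("head_knob",338),("head_lip",220),("handle_a",100),("station",0),("glue_bottle",0),("tape_roll",0),("brush_single",0)):
        for d in r.landmark_of(n,t)[:5]:
            if d["score"]>.3:print(n,t,round(d["score"],2),np.round(d["point"]),np.round(atz(c,d["point"],z)))
    save(n+"0.png",im)
print(r.state()["t"])
E
```

```text
pics
0.0 [249.85059023 599.56391757 232.65351277] [-1.57242001e+00 -1.37080519e-04 -3.94763482e-01]
scene [[474.6, 0.0, 321.9], [0.0, 474.6, 204.3], [0.0, 0.0, 1.0]] [[-0.945, -0.327, -0.013, 386.73], [0.24, -0.719, 0.653, -339.663], [-0.223, 0.614, 0.757, -1019.295], [0.0, 0.0, 0.0, 1.0]] dict_keys(['camera_matrix', 'camera_from_world'])
scene nest_1 0.96 [167. 356.] [ 440. -375.  100.]
scene nest_1 0.62 [152. 299.] [ 607. -379.  100.]
scene nest_1 0.58 [158. 315.] [ 556. -371.  100.]
scene nest_1 0.57 [163. 338.] [ 491. -373.  100.]
scene nest_1 0.56 [ 87. 330.] [ 619. -692.  100.]
scene nest_2 0.96 [167. 356.] [ 440. -375.  100.]
scene nest_2 0.62 [152. 299.] [ 607. -379.  100.]
scene nest_2 0.58 [158. 315.] [ 556. -371.  100.]
scene nest_2 0.57 [163. 338.] [ 491. -373.  100.]
scene nest_2 0.56 [ 87. 330.] [ 619. -692.  100.]
scene nest_3 0.96 [167. 356.] [ 440. -375.  100.]
scene nest_3 0.62 [152. 299.] [ 607. -379.  100.]
scene nest_3 0.58 [158. 315.] [ 556. -371.  100.]
scene nest_3 0.57 [163. 338.] [ 491. -373.  100.]
scene nest_3 0.56 [ 87. 330.] [ 619. -692.  100.]
scene nes
[... 2043 characters left out ...]
 0.82 [109. 399.] [ 514. -370.  338.]
top head_lip 0.71 [141. 382.] [ 512. -345.  220.]
top handle_a 0.8 [209. 391.] [ 378. -324.  100.]
top handle_a 0.68 [174. 372.] [ 490. -324.  100.]
top handle_a 0.6 [193. 379.] [ 432. -317.  100.]
top handle_a 0.52 [227. 397.] [ 329. -316.  100.]
top handle_a 0.47 [170. 388.] [ 484. -370.  100.]
top station 0.59 [176. 379.] [ 517. -374.    0.]
top glue_bottle 0.94 [245. 338.] [ 369. -175.    0.]
top glue_bottle 0.72 [249. 368.] [ 327. -246.    0.]
top tape_roll 0.8 [264. 236.] [429.  98.   0.]
top tape_roll 0.38 [172. 377.] [ 530. -375.    0.]
top brush_single 0.89 [247. 368.] [ 331. -248.    0.]
top brush_single 0.71 [172. 387.] [ 520. -404.    0.]
1.4
```

Run:
```python
import cv2
a=cv2.imread("pics/scene0.png")[60:290,220:480];b=cv2.imread("pics/top0.png")[80:300,270:470]
cv2.imwrite("pics/s0c.png",cv2.resize(a,None,fx=3,fy=3)[:600]);cv2.imwrite("pics/t0c.png",cv2.resize(b,None,fx=2.7,fy=2.7))
```

```text
(no output)
```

View pics/s0c.png

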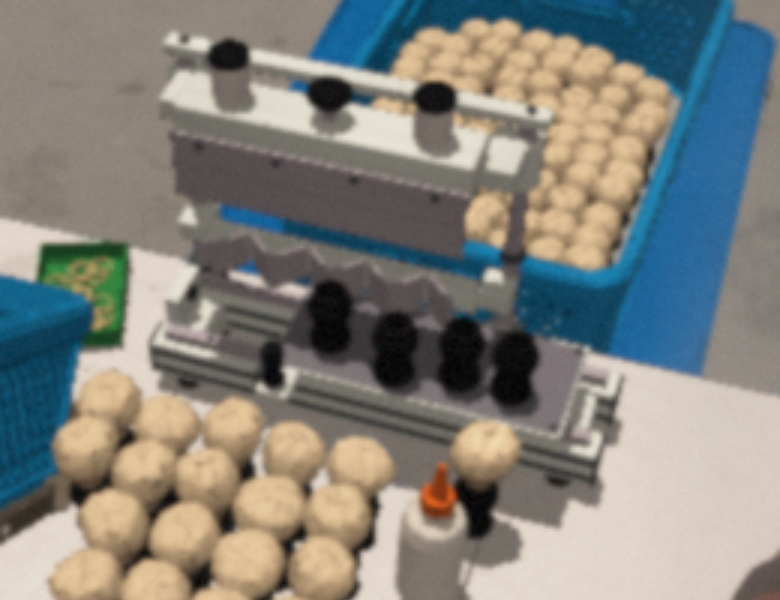

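View pics/t0c.png

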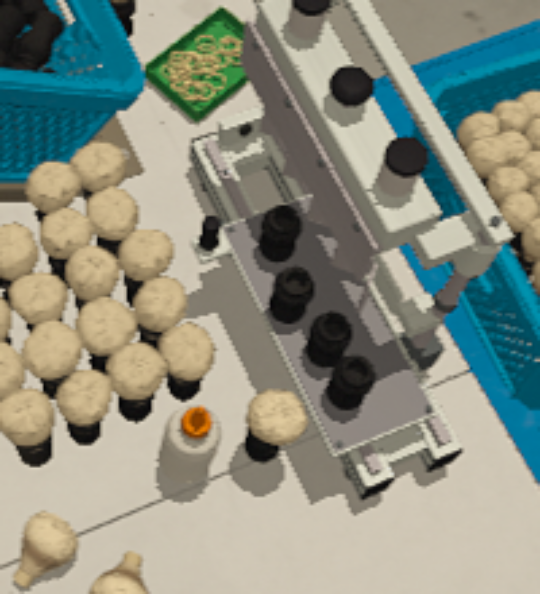

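```bash
cat > fit.py <<'E'
from h import *
from scipy.optimize import least_squares
def st(p,P): # p: x,y,yaw -> world
    P=np.atleast_2d(np.array(P,float));c,s=np.cos(p[2]),np.sin(p[2])
    return np.c_[p[0]+c*P[:,0]-s*P[:,1],p[1]+s*P[:,0]+c*P[:,1],P[:,2]]
S=[((440,)*0 or (167,356),(-84,0,100)),((163,338),(-28,0,100)),((158,315),(28,0,100)),((152,299),(84,0,100)),((164,331),(0,0,100)),((179,310),(8,100,130)),((86,331),(0,0,338)),((134,324),(0,26.5,220)),((185,327),(0,0,0))]
T=[((190,395),(-84,0,100)),((169,384),(-28,0,100)),((152,379),(28,0,100)),((137,371),(84,0,100)),((162,380),(0,0,100)),((166,348),(8,100,130)),((109,399),(0,0,338)),((141,382),(0,26.5,220)),((176,379),(0,0,0))]
cs,ct=r.calibration("scene"),r.calibration("top")
def res(p):
    o=[]
    for c,D in((cs,S),(ct,T)):
        uv=np.array([d[0][::-1] for d in D]);o.append((proj(c,st(p,[d[1] for d in D]))-uv))
    return np.concatenate(o).ravel()
f=least_squares(res,[515,-370,0],loss="soft_l1",x_scale=[10,10,.1]);p=f.x
if __name__=="__main__":
    print(p);print(np.round(res(p).reshape(-1,2),1).tolist())
    H=[((186,372),(209,391)),((172,330),(174,372)),((187,350),(193,379)),((185,390),(227,397))]
    def boxl(x0,x1,y0,y1,z):return [(x0,y0,z),(x1,y0,z),(x1,y1,z),(x0,y1,z)]
    for c,n,(r0,r1,c0,c1),f in((cs,"scene",(60,260,220,480),3),(ct,"top",(80,300,270,470),2.7)):
        im=cv2.resize(cv2.imread(f"pics/{n}0.png")[r0:r1,c0:c1],None,fx=f,fy=f)
        z=[ (np.arange(4)*56-84)]
        for L in(boxl(-240+118-110+0,0+20,-28,83,100)[:0] or boxl(-240,20,-28,83,100),boxl(-126,126,-31,28,220),[(x,-28 if i%2 else -1,141) for i,x in enumerate(np.arange(-112,113,28))][::1]):
            q=((proj(c,st(p,L))-[c0,r0]+.5)*f).astype(np.int32)
            cv2.polylines(im,[q],len(L)==4,(0,0,255),1)
        for q in((proj(c,st(p,[(8,100,142),(0,0,338),(85,0,348),(-85,0,348)]))-[c0,r0]+.5)*f).astype(int):cv2.circle(im,tuple(map(int,q)),3,(0,255,0),-1)
        cv2.imwrite(f"pics/{n}_ov.png",im)
    a,b=cv2.imread("pics/scene_ov.png"),cv2.imread("pics/top_ov.png")
E
python3 fit.py
python3 - <<'E'
import sys;sys.path.insert(0,".")
import os;os.chdir(".")
from fit import *
# handle outlines in both
for n,c in(("scene",cs),("top",ct)):
    for d in r.outline_of(n,"handle_a")[:7]:
        m=d["pixels"];ys,xs=np.nonzero(m)
        w=atz(c,d["point"],130)
        print(n,round(d["score"],2),np.round(d["point"]),m.sum(),ys.min(),ys.max(),xs.min(),xs.max(),"stn",np.round(R.from_euler('z',-p[2]).apply(w-[p[0],p[1],0])))
for n,c,L in(("scene",cs,[(186,372),(172,330),(187,350),(185,390)]),("top",ct,[(209,391),(174,372),(193,379),(227,397)])):
    for q in L:
        w=atz(c,q,100);print(n,np.round(R.from_euler('z',-p[2]).apply(w-[p[0],p[1],0])))
E
```

```text
[ 5.15668760e+02 -3.69570566e+02 -6.33846593e-02]
[[2.1, 3.2], [0.5, 1.6], [4.4, 1.2], [1.7, 2.0], [-2.1, -2.1], [1.1, -0.9], [-2.3, 2.3], [0.8, 0.0], [2.0, 2.0], [0.1, -3.5], [2.7, -0.2], [-0.4, -0.1], [-0.1, -1.5], [2.6, -1.7], [0.3, -2.7], [-0.4, -0.7], [-2.0, -1.2], [-1.4, 0.6]]
scene 0.86 [180. 391.] 322 170 195 383 398 stn [-181.   32.  130.]
scene 0.82 [179. 351.] 326 164 189 343 358 stn [-86.  65. 130.]
scene 0.65 [167. 329.] 299 154 176 322 337 stn [-21.  47. 130.]
scene 0.61 [176. 374.] 308 166 190 366 380 stn [-137.   32.  130.]
scene 0.42 [137. 334.] 13177 71 222 269 426 stn [ 13. -69. 130.]
top 0.76 [223. 398.] 292 212 231 391 409 stn [-189.   46.  130.]
top 0.63 [190. 378.] 279 179 199 369 386 stn [-89.  57. 130.]
top 0.54 [166. 373.] 259 156 176 366 381 stn [-22.  43. 130.]
top 0.54 [242. 341.] 495 230 258 329 351 stn [-189.  196.  130.]
top 0.49 [206. 392.] 275 196 215 383 400 stn [-143.   39.  130.]
scene [-137.   41.  100.]
scene [-17.  34. 100.]
scene [-85.  65. 100.]
scene [-179.   20.  100.]
top [-140.   36.  100.]
top [-29.  44. 100.]
top [-87.  48. 100.]
top [-190.   42.  100.]
```

View pics/top_ov.png

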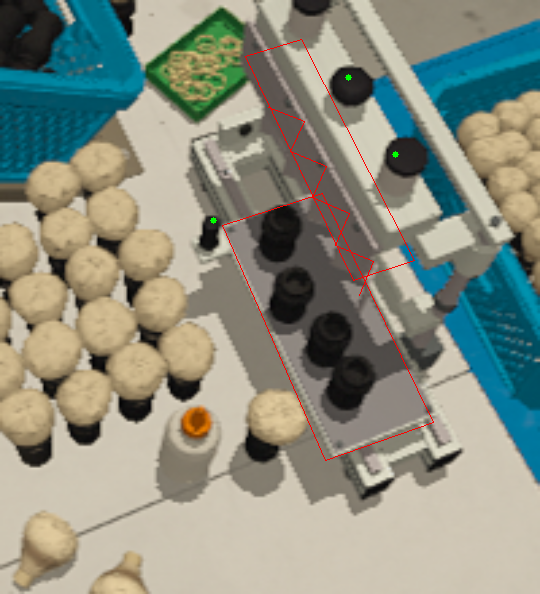

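View pics/scene_ov.png

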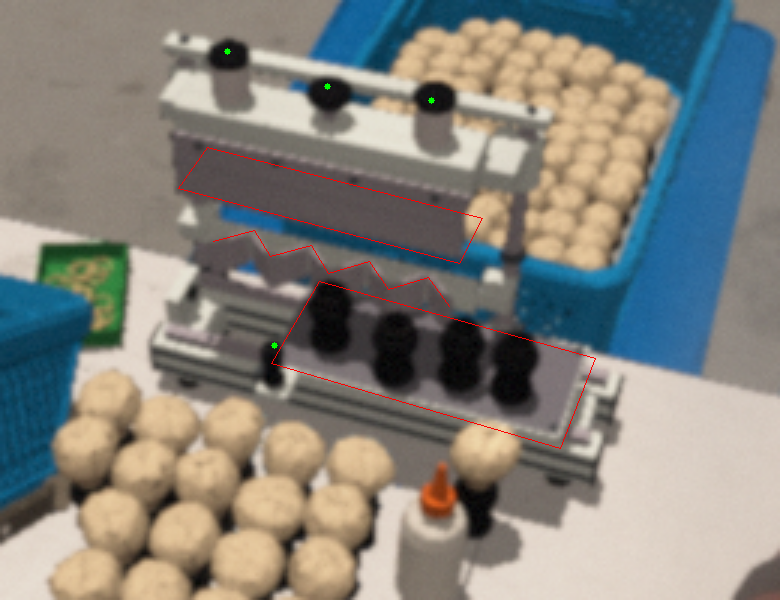

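The overlay puts the station at about (516, -370) with yaw -0.063, within about 5 mm. The knobs, pallet and four handles are where the networks reported them. I'll move over there now and refine with the wrist camera.

>>> {"api": "send_rows", "payload": {
  "translation": [
    [0,-1,0],
    [0,-1,0],
    [0,-1,0]
  ],
  "dr": [
    [0,-0.0527,0],
    [0,-0.0527,0],
    [0,-0.0527,0]
  ]
}}

```text
t: 1.8
tool_pos: [250.8, 602.0, 341.7]
tool_rot: [-1.56, -0.003, -0.058]
contact_force: [-0.1, 0.5, 0.3]
width: 0.998
```

>>> {"api": "send_rows", "payload": {
  "translation": [
    [1,0,-1],
    [1,0,-1],
    [1,0,-1]
  ],
  "dr": [
    [0,0,0],
    [0,0,0],
    [0,0,0]
  ]
}}

```text
t: 2.1
tool_pos: [345.3, 491.7, 333.8]
tool_rot: [-1.571, -0.001, -0.065]
contact_force: [0.8, -0.3, 0.6]
width: 0.997
```

>>> {"api": "send_rows", "payload": {
  "translation": [
    [1,0,-1],
    [1,0,-1],
    [1,0,-1]
  ],
  "dr": [
    [0,0,0],
    [0,0,0],
    [0,0,0]
  ]
}}

```text
t: 2.4
tool_pos: [438.7, 385.0, 333.9]
tool_rot: [-1.571, -0.001, -0.065]
contact_force: [0.8, 1.2, 0.2]
width: 0.999
```

>>> {"api": "send_rows", "payload": {
  "translation": [
    [1,0,-1],
    [1,0,-1],
    [1,0,-1]
  ],
  "dr": [
    [0,0,0],
    [0,0,0],
    [0,0,0]
  ]
}}

```text
t: 2.7
tool_pos: [532.0, 278.7, 333.9]
tool_rot: [-1.571, -0.001, -0.065]
contact_force: [0.3, 0.3, -0.3]
width: 1.001
```

>>> {"api": "send_rows", "payload": {
  "translation": [
    [0,0,-1],
    [0,0,-1]
  ],
  "dr": [
    [0,0,0],
    [0,0,0]
  ]
}}

```text
t: 2.9
tool_pos: [524.3, 179.8, 332.9]
tool_rot: [-1.572, 0.001, -0.064]
contact_force: [0.9, -1.0, 1.0]
width: 1.0
```

>>> {"api": "send_rows", "payload": {
  "translation": [
    [0,0,-1],
    [0,0,-1]
  ],
  "dr": [
    [0,0,0],
    [0,0,0]
  ]
}}

```text
t: 3.1
tool_pos: [517.1, 79.8, 333.7]
tool_rot: [-1.57, -0.0, -0.064]
contact_force: [1.3, -0.4, 1.0]
width: 1.003
```

>>> {"api": "send_rows", "payload": {
  "translation": [
    [0,0,-1],
    [0,0,-1]
  ],
  "dr": [
    [0,0,0],
    [0,0,0]
  ]
}}

```text
t: 3.3
tool_pos: [510.7, -19.9, 333.9]
tool_rot: [-1.57, -0.001, -0.064]
contact_force: [0.7, -0.1, 0.0]
width: 1.003
```

>>> {"api": "send_rows", "payload": {
  "translation": [
    [-0.2,0,-1],
    [-0.2,0,-1],
    [-0.2,0,-1],
    [-0.2,0,-1]
  ],
  "dr": [
    [0,0,0],
    [0,0,0],
    [0,0,0],
    [0,0,0]
  ],
  "hand": 60
}}

```text
t: 3.7
tool_pos: [484.5, -117.7, 333.9]
tool_rot: [-1.57, -0.001, -0.067]
contact_force: [0.2, 1.1, -1.3]
width: 0.735
```

Run:
```python
from h import *
c=r.calibration("wrist");im=r.grab_frame("wrist");save("w1.png",im)
print(np.round(c["camera_matrix"],1).tolist(),np.round(c["camera_from_world"],3).tolist())
for t,z in(("nest_1",100),("strip",100),("pallet_knob",130),("head_knob",338),("head_lip",220),("handle_a",100),("station",0)):
    for d in r.landmark_of("wrist",t)[:5]:
        if d["score"]>.3:print(t,round(d["score"],2),np.round(d["point"],1),np.round(atz(c,d["point"],z)))
s=r.state();print(s["t"],s["tool_pos"],s["joint_positions"])
```

```text
[[299.6, 0.0, 318.2], [0.0, 299.6, 198.2], [0.0, 0.0, 1.0]] [[0.066, 0.998, 0.001, 86.065], [-0.967, 0.065, -0.247, 531.22], [-0.247, 0.015, 0.969, -365.831], [0.0, 0.0, 0.0, 1.0]]
nest_1 0.79 [146.1 118.1] [ 431. -370.  100.]
nest_1 0.69 [232.5 136.7] [ 548. -372.  100.]
nest_1 0.65 [188.7 129.5] [ 486. -368.  100.]
strip 0.78 [210.1 133.1] [ 516. -370.  100.]
pallet_knob 0.85 [222.1 200.9] [ 529. -269.  130.]
pallet_knob 0.65 [232.  135.1] [ 537. -354.  130.]
head_knob 0.31 [103.8 147.4] [ 404. -194.  338.]
head_lip 0.96 [243.4  83.6] [ 515. -344.  220.]
handle_a 0.69 [102.5 144.9] [ 381. -325.  100.]
handle_a 0.66 [143.2 164.2] [ 431. -311.  100.]
handle_a 0.58 [ 60.5 137.1] [ 333. -324.  100.]
station 0.76 [191.1 167.9] [ 513. -371.    0.]
4.1 [ 485.08675515 -115.69032859  333.44300915] [-0.41906833 -0.04096141  0.55154011  1.68326341  0.02175345  1.49355856
  1.63882778]
```

View pics/w1.png

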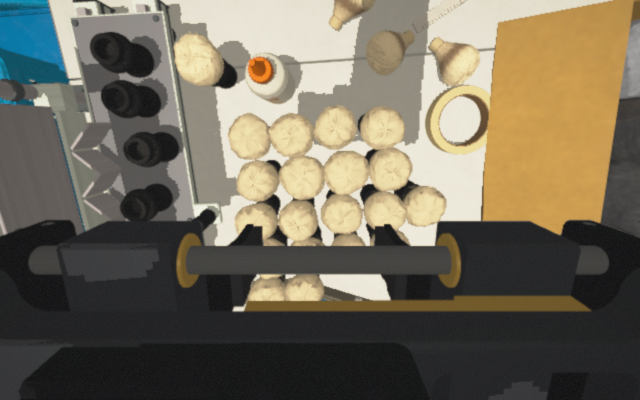

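Run:
```python
from fit import *
im=cv2.imread("pics/w1.png",0)[:225,:230]
c=dict(camera_matrix=[[299.6,0,318.2],[0,299.6,198.2],[0,0,1]],camera_from_world=[[0.066,0.998,0.001,86.065],[-0.967,0.065,-0.247,531.22],[-0.247,0.015,0.969,-365.831],[0,0,0,1]])
L=cv2.createLineSegmentDetector().detect(im)[0][:,0]
for l in L:
    if np.hypot(l[2]-l[0],l[3]-l[1])<35: continue
    a,b=atz(c,l[[1,0]],100),atz(c,l[[3,2]],100);d=b-a
    print(np.round(l),"angle",round(((np.degrees(np.arctan2(d[1],d[0]))+90)%180)-90,1),"stn", np.round(R.from_euler('z',-p[2]).apply(np.array([a,b])-[p[0],p[1],0])[:,:2]).tolist())
W=[((146.1,118.1),(-84,0,100)),((188.7,129.5),(-28,0,100)),((232.5,136.7),(28,0,100)),((210.1,133.1),(0,0,100)),((222.1,200.9),(8,100,130)),((243.4,83.6),(0,26.5,220)),((191.1,167.9),(0,0,0))]
def res2(p):
    return np.r_[res(p),(proj(c,st(p,[d[1] for d in W]))-np.array([d[0][::-1] for d in W])).ravel()]
f=least_squares(res2,p,loss="soft_l1",x_scale=[10,10,.1]);print(f.x,np.round(res2(f.x)[-14:].reshape(-1,2),1).tolist())
```

```text
[48.  0. 68. 79.] angle -0.1 stn [[-249.0, -58.0], [-164.0, -53.0]]
[149. 221. 189. 221.] angle 86.2 stn [[15.0, 20.0], [15.0, 74.0]]
[116.  78. 152.  88.] angle 71.3 stn [[-166.0, 5.0], [-154.0, 47.0]]
[194. 202. 171.  57.] angle -0.8 stn [[-11.0, 83.0], [-189.0, 75.0]]
[219. 121. 226. 177.] angle -1.1 stn [[-115.0, 125.0], [-45.0, 128.0]]
[ 88.  17. 149.  13.] angle 89.4 stn [[-231.0, -16.0], [-235.0, 55.0]]
[66. 82. 23. 84.] angle 88.3 stn [[-161.0, -57.0], [-159.0, -108.0]]
[164.  35. 176. 108.] angle -1.0 stn [[-212.0, 69.0], [-131.0, 73.0]]
[ 56. 118.  83. 223.] angle -0.9 stn [[-119.0, -77.0], [19.0, -71.0]]
[183. 154. 190. 194.] angle -0.9 stn [[-74.0, 75.0], [-21.0, 78.0]]
[181.  93. 198. 201.] angle -0.8 stn [[-148.0, 82.0], [-12.0, 88.0]]
[ 0. 48. 57. 64.] angle 70.4 stn [[-199.0, -125.0], [-181.0, -63.0]]
[ 1.  3. 44.  5.] angle 84.8 stn [[-245.0, -113.0], [-244.0, -63.0]]
[ 80. 194.  70. 154.] angle -1.0 stn [[-22.0, -67.0], [-74.0, -69.0]]
[47. 13.  1. 17.] angle -89.9 stn [[-235.0, -62.0], [-232.0, -116.0]]
[ 5.14954117e+02 -3.69697397e+02 -4.81488348e-02] [[3.2, 0.2], [-0.5, 0.6], [-0.6, -3.1], [-0.5, -0.4], [-1.7, -0.9], [1.3, 1.7], [0.7, 1.6]]
```

```bash
cat > fit2.py <<'E'
from fit import *
c=dict(camera_matrix=[[299.6,0,318.2],[0,299.6,198.2],[0,0,1]],camera_from_world=[[0.066,0.998,0.001,86.065],[-0.967,0.065,-0.247,531.22],[-0.247,0.015,0.969,-365.831],[0,0,0,1]])
W=[((146.1,118.1),(-84,0,100)),((188.7,129.5),(-28,0,100)),((232.5,136.7),(28,0,100)),((210.1,133.1),(0,0,100)),((222.1,200.9),(8,100,130)),((243.4,83.6),(0,26.5,220)),((191.1,167.9),(0,0,0))]
Y=-0.0157
def res2(q):
    p=[q[0],q[1],Y]
    return np.r_[res(p),2*(proj(c,st(p,[d[1] for d in W]))-np.array([d[0][::-1] for d in W])).ravel()]
f=least_squares(res2,p[:2],loss="soft_l1",x_scale=10);P=np.r_[f.x,Y]
def tost(w): return R.from_euler('z',-P[2]).apply(np.atleast_2d(w)-[P[0],P[1],0])
E
python3 - <<'E'
from fit2 import *
print(P,np.round(res2(f.x)[-14:].reshape(-1,2)/2,1).tolist())
print("top",np.round(res2(f.x)[18:36].reshape(-1,2),1).tolist())
for rc in((222.1,200.9),): print("knob",np.round(tost(atz(c,rc,130)),1))
for l in([194,202,171,57],[164,35,176,108],[183,154,190,194],[181,93,198,201],[88,17,149,13],[149,221,189,221]):
    print(l,np.round(tost([atz(c,(l[1],l[0]),100),atz(c,(l[3],l[2]),100)])[:,:2]).tolist())
for q in((102.5,144.9),(143.2,164.2),(60.5,137.1)):print("handle",np.round(tost(atz(c,q,100)),1))
im=cv2.imread("pics/w1.png")[:225,30:255];im=cv2.resize(im,None,fx=3,fy=3,interpolation=cv2.INTER_CUBIC)[:600]
for L in([(-240,-28,100),(20,-28,100),(20,83,100),(-240,83,100)],[(-126,28,220),(126,28,220)],[(x,-28 if i%2 else -1,141) for i,x in enumerate(np.arange(-112,113,28))],[(8,100,100),(8,100,142)],[(-210,-64,0),(-210,-64,100)]):
    q=((proj(c,st(P,L))-[30,0]+.5)*3).astype(np.int32);cv2.polylines(im,[q],len(L)==4,(0,0,255),1)
cv2.imwrite("pics/w1ov.png",im)
print(r.state()["tool_pos"])
E
```

```text
[ 5.14850303e+02 -3.69804015e+02 -1.57000000e-02] [[1.0, 0.2], [-1.3, 0.6], [0.0, -3.2], [-0.6, -0.4], [-1.9, -3.4], [0.9, 0.7], [0.7, 1.5]]
top [[1.6, -3.8], [3.3, -0.1], [-0.6, 0.2], [-1.2, -0.9], [2.8, -1.5], [1.1, -1.0], [-0.2, -0.5], [-1.6, -0.5], [-1.2, 0.8]]
knob [[ 12.9 101.2 130. ]]
[194, 202, 171, 57] [[-6.0, 83.0], [-184.0, 83.0]]
[164, 35, 176, 108] [[-208.0, 79.0], [-126.0, 80.0]]
[183, 154, 190, 194] [[-70.0, 79.0], [-17.0, 80.0]]
[181, 93, 198, 201] [[-143.0, 89.0], [-7.0, 89.0]]
[88, 17, 149, 13] [[-231.0, -5.0], [-232.0, 66.0]]
[149, 221, 189, 221] [[17.0, 18.0], [20.0, 73.0]]
handle [[-134.7   42.6  100. ]]
handle [[-84.6  57.5 100. ]]
handle [[-182.4   42.5  100. ]]
[ 485.08675515 -115.69032859  333.44300915]
```

View pics/w1ov.png

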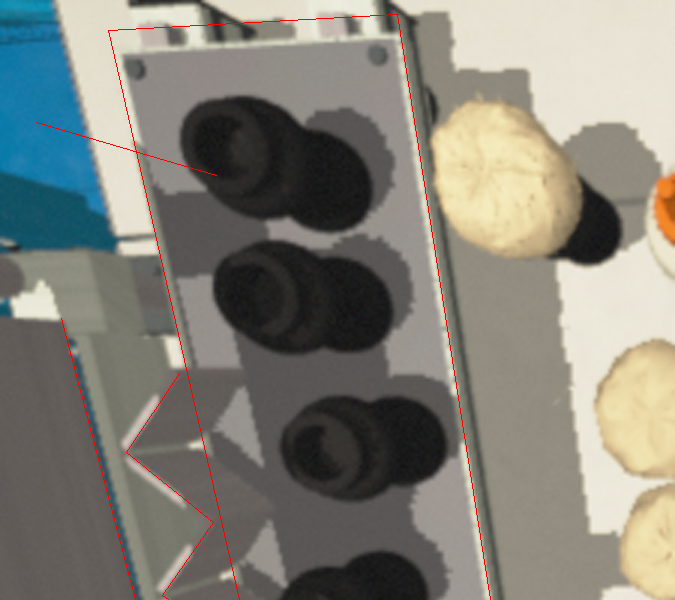

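Wrist overlay matches: first notch apex and deck front edge coincide, and the pallet sits at about +6 mm. Next I'll lower one finger behind the knob.

>>> {"api": "send_rows", "payload": {
  "translation": [
    [0,0.5,0],
    [0,1,0],
    [0,1,0]
  ],
  "dr": [
    [0,-0.0078,0],
    [0,-0.0078,0],
    [0,-0.0078,0]
  ]
}}

```text
t: 4.4
tool_pos: [481.3, -115.5, 228.1]
tool_rot: [-1.571, 0.01, -0.014]
contact_force: [-0.8, 0.8, 1.5]
width: 0.691
```

>>> {"api": "send_rows", "payload": {
  "translation": [
    [0,0.3,-0.5],
    [0,0.5,-1],
    [0,0.5,-1]
  ],
  "dr": [
    [0,0,0],
    [0,0,0],
    [0,0,0]
  ]
}}

```text
t: 4.7
tool_pos: [482.7, -221.3, 184.5]
tool_rot: [-1.573, 0.0, -0.019]
contact_force: [-0.2, 0.3, 0.4]
width: 0.687
```

>>> {"api": "send_rows", "payload": {
  "translation": [
    [0,0,-0.14],
    [0,0.3,-0.14],
    [0,0.45,-0.14],
    [0,0.45,-0.14],
    [0,0.45,-0.14]
  ],
  "dr": [
    [0,0,0],
    [0,0,0],
    [0,0,0],
    [0,0,0],
    [0,0,0]
  ]
}}

```text
t: 5.2
tool_pos: [484.4, -230.6, 140.5]
tool_rot: [-1.571, -0.001, -0.014]
contact_force: [1.1, -0.8, 0.0]
width: 0.69
```

Run:
```python
from fit2 import *
s=r.state();print(s["t"],np.round(tost(s["tool_pos"]),1),s["tool_rot"],s["contact_force"],s["width"]*87)
for n,c in(("scene",cs),("top",ct)):
    im=r.grab_frame(n)
    for d in r.landmark_of(n,"pallet_knob")[:2]:print(n,d["score"],np.round(tost(atz(c,d["point"],130)),1))
save("t1.png",im)
cv2.imwrite("pics/t1c.png",cv2.resize(im[90:270,270:470,::-1],None,fx=3,fy=3))
```

```text
5.2 [[-32.6 138.7 140.5]] [-1.57129229e+00 -1.46137959e-03 -1.41866792e-02] [ 1.12609186 -0.75038197  0.03961545] 60.05393704853124
scene 0.71 [[ 21.7  95.  130. ]]
```

View pics/t1c.png

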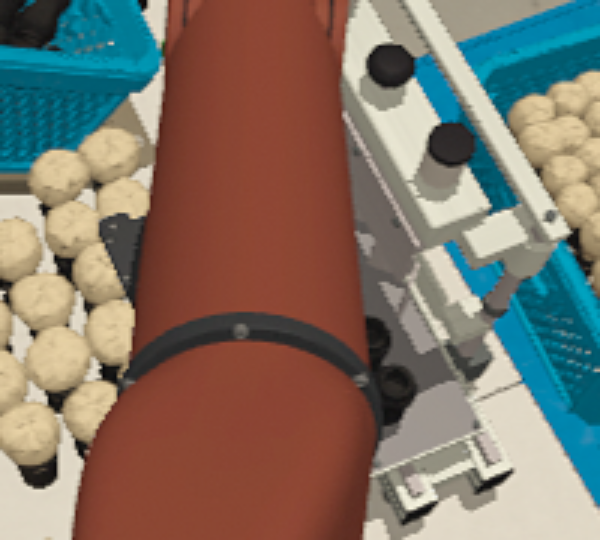

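>>> {"api": "send_rows", "payload": {
  "translation": [
    [0.05,0.04,0],
    [0.12,0.04,0],
    [0.18,0.04,0],
    [0.22,0.04,0],
    [0.26,0.04,0],
    [0.3,0.04,0],
    [0.35,0.04,0],
    [0.4,0.04,0],
    [0.46,0.04,0],
    [0.52,0.04,0],
    [0.58,0.04,0],
    [0.64,0.04,0],
    [0.7,0.04,0],
    [0.76,0.04,0],
    [0.82,0.04,0],
    [0.88,0.04,0],
    [0.94,0.04,0],
    [1,0.04,0]
  ],
  "dr": [
    [0,0,0],
    [0,0,0],
    [0,0,0],
    [0,0,0],
    [0,0,0],
    [0,0,0],
    [0,0,0],
    [0,0,0],
    [0,0,0],
    [0,0,0],
    [0,0,0],
    [0,0,0],
    [0,0,0],
    [0,0,0],
    [0,0,0],
    [0,0,0],
    [0,0,0],
    [0,0,0]
  ]
}}

```text
t: 7.2
tool_pos: [583.7, -231.9, 134.6]
tool_rot: [-1.571, 0.0, -0.015]
contact_force: [-1.7, 0.0, 0.0]
width: 0.691
```

>>> {"api": "send_rows", "payload": {
  "translation": [
    [0.05,0,0],
    [0.1,0,0],
    [0.14,0,0],
    [0.18,0,0]
  ],
  "dr": [
    [0,0,0],
    [0,0,0],
    [0,0,0],
    [0,0,0]
  ]
}}

```text
t: 7.6
tool_pos: [600.2, -232.3, 134.3]
tool_rot: [-1.57, 0.003, -0.015]
contact_force: [-13.1, 2.4, 6.9]
width: 0.689
```

Run:
```python
from fit2 import *
s=r.state();print(s["t"],np.round(tost(s["tool_pos"]),1),s["tool_rot"],s["contact_force"])
c=r.calibration("wrist");im=r.grab_frame("wrist");save("w2.png",im)
for t,z in(("pallet_knob",130),("handle_a",100)):
    for d in r.landmark_of("wrist",t)[:5]:
        if d["score"]>.3:print(t,round(d["score"],2),np.round(d["point"]),np.round(tost(atz(c,d["point"],z)),1))
```

```text
7.6 [[ 83.2 138.8 134.3]] [-1.57037774  0.00276585 -0.01540532] [-13.09444079   2.35703276   6.86668829]
pallet_knob 0.56 [277. 255.] [[102.6 101.1 130. ]]
handle_a 0.73 [  6. 150.] [[-46.2  44.5 100. ]]
handle_a 0.59 [212. 164.] [[ 72.3  37.6 100. ]]
handle_a 0.57 [108. 186.] [[  8.3  58.8 100. ]]
```

>>> {"api": "send_rows", "payload": {
  "translation": [
    [0.02,0,0],
    [0.04,0,0],
    [0.06,0,0],
    [0.08,0,0]
  ],
  "dr": [
    [0,0,0],
    [0,0,0],
    [0,0,0],
    [0,0,0]
  ]
}}

```text
t: 8.15
tool_pos: [607.3, -232.4, 134.4]
tool_rot: [-1.57, 0.004, -0.016]
contact_force: [-9.3, 0.8, 4.7]
width: 0.689
```

```bash
cat > lk.py <<'E'
from fit2 import *
s=r.state();print(s["t"],np.round(tost(s["tool_pos"]),1),s["tool_rot"],s["contact_force"])
c=r.calibration("wrist");im=r.grab_frame("wrist")
for t,z in(("pallet_knob",130),("handle_a",100)):
    for d in r.landmark_of("wrist",t)[:5]:
        if d["score"]>.3:print(t,round(d["score"],2),np.round(d["point"]),np.round(tost(atz(c,d["point"],z)),1))
E
python3 lk.py
```

```text
8.15 [[ 90.2 138.8 134.4]] [-1.56962143  0.00386403 -0.01611286] [-9.31274938  0.80807029  4.69402208]
pallet_knob 0.87 [280. 253.] [[111.4  99.7 130. ]]
handle_a 0.78 [  7. 151.] [[-38.6  45.  100. ]]
handle_a 0.7 [213. 164.] [[ 80.2  37.6 100. ]]
handle_a 0.55 [109. 185.] [[ 15.5  58.2 100. ]]
```

>>> {"api": "send_rows", "payload": {
  "translation": [
    [0.02,0,0],
    [0.04,0,0],
    [0.06,0,0],
    [0.07,0,0],
    [0.07,0,0]
  ],
  "dr": [
    [0,0,0],
    [0,0,0],
    [0,0,0],
    [0,0,0],
    [0,0,0]
  ]
}}

```text
t: 8.8
tool_pos: [614.9, -232.6, 134.4]
tool_rot: [-1.57, 0.003, -0.016]
contact_force: [-9.4, 0.9, 3.6]
width: 0.685
```

```bash
python3 lk.py
```

```text
8.8 [[ 97.8 138.8 134.4]] [-1.57019831  0.00293954 -0.01562559] [-9.43553689  0.92843049  3.5598012 ]
pallet_knob 0.75 [277. 255.] [[117.2 101.4 130. ]]
pallet_knob 0.67 [66. 79.] [[  4.7  21.6 130. ]]
handle_a 0.85 [104. 184.] [[ 20.7  57.7 100. ]]
handle_a 0.76 [  7. 149.] [[-30.9  43.9 100. ]]
handle_a 0.64 [212. 168.] [[ 87.4  39.9 100. ]]
```

>>> {"api": "send_rows", "payload": {
  "translation": [
    [0.01,0,0],
    [0.02,0,0],
    [0.03,0,0],
    [0.03,0,0]
  ],
  "dr": [
    [0,0,0],
    [0,0,0],
    [0,0,0],
    [0,0,0]
  ]
}}

```text
t: 9.35
tool_pos: [615.4, -232.7, 134.3]
tool_rot: [-1.569, 0.008, -0.017]
contact_force: [-20.7, 3.7, 11.9]
width: 0.691
```

```bash
python3 lk.py
```

```text
9.35 [[ 98.3 138.7 134.3]] [-1.56871717  0.00761823 -0.01713489] [-20.71606174   3.70594621  11.89084309]
pallet_knob 0.57 [276. 253.] [[117.4 100.  130. ]]
pallet_knob 0.54 [12. 68.] [[-18.4  20.9 130. ]]
handle_a 0.94 [213. 165.] [[ 88.   38.2 100. ]]
handle_a 0.81 [107. 182.] [[ 22.4  56.6 100. ]]
handle_a 0.74 [  6. 152.] [[-31.5  45.8 100. ]]
```

Force rises with no further motion, so the pallet is on the stop (knob seen at x = 117). I'll back off, rise, and turn the gripper with jaws along x and a 30° lean, so two fingers can push two adjacent handles at once.

>>> {"api": "send_rows", "payload": {
  "translation": [
    [-0.08,0,0],
    [-0.15,-0.1,0],
    [-0.15,-0.5,0],
    [-0.15,-1,0],
    [-0.15,-1,0]
  ],
  "dr": [
    [0,0,0],
    [0,0,0],
    [0,0,0],
    [0,0,0],
    [0,0,0]
  ]
}}

```text
t: 10.0
tool_pos: [607.4, -233.8, 242.9]
tool_rot: [-1.574, -0.012, -0.015]
contact_force: [0.4, -1.4, -0.2]
width: 0.69
```

>>> {"api": "send_rows", "payload": {
  "translation": [
    [0,-0.5,0.1],
    [-0.4,-1,0.4],
    [-0.8,-1,0.8],
    [-1,-1,0.8],
    [-1,-1,0.8]
  ],
  "dr": [
    [0,0,0],
    [0,0,0],
    [0,0,0],
    [0,0,0],
    [0,0,0]
  ],
  "hand": 47
}}

```text
t: 10.5
tool_pos: [503.3, -149.2, 337.3]
tool_rot: [-1.567, -0.005, -0.012]
contact_force: [0.1, -0.8, 0.3]
width: 0.543
```

>>> {"api": "send_rows", "payload": {
  "translation": [
    [0,0,0],
    [0,0,0],
    [0,0,0],
    [0,0,0],
    [0,0,0],
    [0,0,0],
    [0,0,0],
    [0,0,0],
    [0,0,0],
    [0,0,0],
    [0,0,0],
    [0,0,0]
  ],
  "dr": [
    [-0.0653,0.2438,-0.0653],
    [-0.0653,0.2438,-0.0653],
    [-0.0653,0.2438,-0.0653],
    [-0.0653,0.2438,-0.0653],
    [-0.0653,0.2438,-0.0653],
    [-0.0653,0.2438,-0.0653],
    [-0.0653,0.2438,-0.0653],
    [-0.0653,0.2438,-0.0653],
    [-0.0653,0.2438,-0.0653],
    [-0.0653,0.2438,-0.0653],
    [-0.0653,0.2438,-0.0653],
    [-0.0653,0.2438,-0.0653]
  ]
}}

```text
t: 11.7
tool_pos: [506.4, -149.5, 334.1]
tool_rot: [-1.571, -0.524, -1.586]
contact_force: [-0.2, 0.2, -0.8]
width: 0.542
```

```bash
cat > lk2.py <<'E'
from fit2 import *
s=r.state();Rt=R.from_euler('xyz',s["tool_rot"]).as_matrix();Rs=R.from_euler('z',-P[2]).as_matrix()@Rt
print(round(s["t"],2),np.round(tost(s["tool_pos"]),1),"tip",np.round(tost(s["tool_pos"]+11*Rt[:,1]),1),"axes stn",np.round(Rs,3).tolist(),"F",np.round(s["contact_force"],1),"w",round(s["width"]*87,1),"q",np.round(s["joint_positions"],2))
import sys
for n in sys.argv[1:]:
    c=r.calibration(n);im=r.grab_frame(n);save(f"{n}_{s['t']:.2f}.png",im);print(n)
    for t,z in(("pallet_knob",130),("handle_a",100),("nest_1",100)):
        for d in r.landmark_of(n,t)[:6]:
            if d["score"]>.3:print(t,round(d["score"],2),np.round(d["point"]),np.round(tost(atz(c,d["point"],z)),1))
E
python3 lk2.py wrist top
```

```text
11.7 [[-11.9 220.2 334.1]] tip [[-11.9 214.6 324.6]] axes stn [[0.001, 0.001, 1.0], [-0.866, -0.5, 0.001], [0.5, -0.866, 0.0]] F [-0.2  0.2 -0.8] w 47.2 q [-0.5   0.01  0.36  1.74  0.51  1.5  -0.22]
wrist
pallet_knob 0.89 [173. 418.] [[118.1 103.9 130. ]]
handle_a 0.82 [182. 345.] [[ 28.2  61.6 100. ]]
handle_a 0.69 [196. 384.] [[ 89.6  34.6 100. ]]
handle_a 0.65 [191. 274.] [[-77.8  43.4 100. ]]
nest_1 0.92 [212. 308.] [[-27.2  -2.1 100. ]]
nest_1 0.9 [212. 343.] [[ 28.4  -3.  100. ]]
nest_1 0.67 [212. 377.] [[ 84.2  -1.7 100. ]]
nest_1 0.62 [213. 273.] [[-84.7  -5.  100. ]]
nest_1 0.32 [193. 305.] [[-31.   40.4 100. ]]
top
pallet_knob 0.75 [136. 331.] [[108.2 110.2 130. ]]
handle_a 0.83 [178. 372.] [[-38.3  50.9 100. ]]
handle_a 0.66 [162. 359.] [[ 19.5  62.2 100. ]]
handle_a 0.66 [143. 355.] [[ 80.3  47.9 100. ]]
handle_a 0.53 [192. 380.] [[-83.6  49.8 100. ]]
nest_1 0.94 [134. 368.] [[ 91.1   1.2 100. ]]
nest_1 0.75 [152. 377.] [[ 29.9   3.7 100. ]]
nest_1 0.65 [187. 400.] [[-89.   -6.9 100. ]]
nest_1 0.55 [172. 389.] [[-37.2   0.8 100. ]]
```

>>> {"api": "send_rows", "payload": {
  "translation": [
    [0,0.3,0.3],
    [0,0.7,0.65],
    [0,1,0.65],
    [0,1,0.65]
  ],
  "dr": [
    [0,0,0],
    [0,0,0],
    [0,0,0],
    [0,0,0]
  ]
}}

```text
t: 12.5
tool_pos: [567.4, -204.1, 244.4]
tool_rot: [-1.578, -0.525, -1.585]
contact_force: [-0.8, -0.3, -0.9]
width: 0.54
```

>>> {"api": "send_rows", "payload": {
  "translation": [
    [0,0.3,0],
    [0,0.6,0],
    [0,0.9,0],
    [0,1,0],
    [0,1,0]
  ],
  "dr": [
    [0,0,0],
    [0,0,0],
    [0,0,0],
    [0,0,0],
    [0,0,0]
  ]
}}

```text
t: 13.0
tool_pos: [568.4, -251.8, 161.6]
tool_rot: [-1.572, -0.524, -1.586]
contact_force: [0.6, 0.2, 0.7]
width: 0.539
```

```bash
python3 lk2.py wrist
```

```text
13.0 [[ 51.7 118.9 161.6]] tip [[ 51.7 113.4 152.1]] axes stn [[0.001, -0.001, 1.0], [-0.866, -0.5, 0.0], [0.5, -0.866, -0.001]] F [0.6 0.2 0.7] w 46.9 q [-0.34  0.29  0.46  1.81  0.45  1.06 -0.14]
wrist
pallet_knob 0.78 [222. 418.] [[117.2 102.8 130. ]]
handle_a 0.61 [246. 359.] [[ 87.6  37.4 100. ]]
handle_a 0.53 [245. 220.] [[-34.8  38.6 100. ]]
nest_1 0.96 [275. 293.] [[ 26.6 -10.4 100. ]]
nest_1 0.66 [268. 353.] [[ 85.    1.9 100. ]]
```

>>> {"api": "send_rows", "payload": {
  "translation": [
    [0,0.15,0],
    [0,0.3,0],
    [0,0.4,0],
    [0,0.45,0],
    [0,0.45,0]
  ],
  "dr": [
    [0,0,0],
    [0,0,0],
    [0,0,0],
    [0,0,0],
    [0,0,0]
  ]
}}

```text
t: 13.7
tool_pos: [568.5, -274.2, 122.3]
tool_rot: [-1.571, -0.524, -1.586]
contact_force: [-0.7, -0.6, 1.2]
width: 0.543
```

```bash
python3 lk2.py wrist; ls -t pics | head -1; python3 -c "
import cv2,glob,os
f=max(glob.glob('pics/wrist_*'),key=os.path.getmtime);cv2.imwrite('pics/v8.png',cv2.imread(f))"
```

```text
13.7 [[ 52.1  96.4 122.3]] tip [[ 52.1  90.9 112.8]] axes stn [[0.001, 0.0, 1.0], [-0.866, -0.5, 0.001], [0.5, -0.866, -0.0]] F [-0.7 -0.6  1.2] w 47.2 q [-0.3   0.35  0.46  1.84  0.45  0.97 -0.13]
wrist
handle_a 0.72 [252. 276.] [[ 23.7  60.3 100. ]]
handle_a 0.69 [267. 368.] [[ 88.1  41.7 100. ]]
nest_1 0.95 [298. 290.] [[ 29.2  -5.3 100. ]]
nest_1 0.75 [297. 354.] [[ 82.2  -3.2 100. ]]
wrist_13.70.png
```

View pics/v8.png

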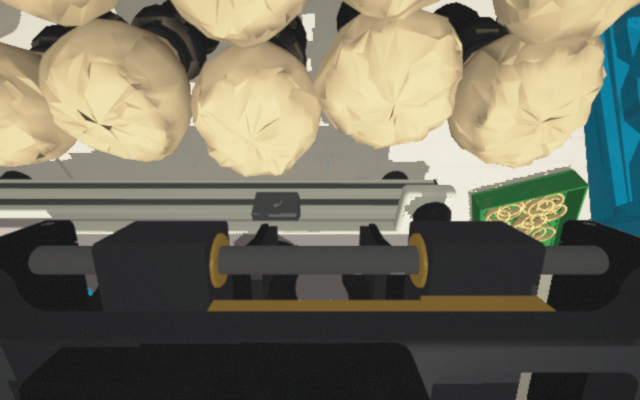

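>>> {"api": "send_rows", "payload": {
  "translation": [
    [0.026,0.015,0],
    [0.061,0.035,0],
    [0.095,0.055,0],
    [0.13,0.075,0],
    [0.165,0.095,0],
    [0.199,0.115,0],
    [0.234,0.135,0],
    [0.268,0.155,0],
    [0.303,0.175,0],
    [0.338,0.195,0],
    [0.372,0.215,0],
    [0.407,0.235,0]
  ],
  "dr": [
    [0,0,0],
    [0,0,0],
    [0,0,0],
    [0,0,0],
    [0,0,0],
    [0,0,0],
    [0,0,0],
    [0,0,0],
    [0,0,0],
    [0,0,0],
    [0,0,0],
    [0,0,0]
  ]
}}

```text
t: 15.1
tool_pos: [567.8, -321.5, 122.3]
tool_rot: [-1.571, -0.523, -1.586]
contact_force: [-0.6, 0.2, 0.4]
width: 0.54
```

```bash
python3 lk2.py scene top
```

```text
15.1 [[ 52.2  49.1 122.3]] tip [[ 52.2  43.6 112.8]] axes stn [[0.001, 0.0, 1.0], [-0.866, -0.5, 0.001], [0.5, -0.866, 0.0]] F [-0.6  0.2  0.4] w 47.0 q [-0.23  0.37  0.48  1.82  0.43  0.93 -0.05]
scene
pallet_knob 0.69 [168. 273.] [[119.6  97.1 130. ]]
handle_a 0.65 [175. 336.] [[-33.  40. 100.]]
handle_a 0.53 [179. 352.] [[-79.1  41.3 100. ]]
nest_1 0.98 [153. 299.] [[ 90.4  -7.1 100. ]]
nest_1 0.88 [164. 337.] [[-23.   -1.2 100. ]]
nest_1 0.72 [169. 357.] [[-77.5  -0.  100. ]]
top
pallet_knob 0.41 [176. 378.] [[-50.1  44.5 130. ]]
handle_a 0.65 [179. 371.] [[-38.   54.9 100. ]]
handle_a 0.58 [191. 379.] [[-79.9  49.8 100. ]]
handle_a 0.54 [138. 363.] [[ 86.4  19.5 100. ]]
handle_a 0.47 [156. 373.] [[ 24.5  19.  100. ]]
nest_1 0.66 [134. 369.] [[ 91.9  -0.1 100. ]]
nest_1 0.6 [183. 398.] [[-76.4  -6.4 100. ]]
nest_1 0.45 [160. 381.] [[  4.    4.2 100. ]]
```

>>> {"api": "send_rows", "payload": {
  "translation": [
    [0.026,0.015,0],
    [0.052,0.03,0],
    [0.078,0.045,0],
    [0.104,0.06,0],
    [0.13,0.075,0],
    [0.13,0.075,0]
  ],
  "dr": [
    [0,0,0],
    [0,0,0],
    [0,0,0],
    [0,0,0],
    [0,0,0],
    [0,0,0]
  ]
}}

```text
t: 16.1
tool_pos: [566.9, -334.2, 121.7]
tool_rot: [-1.574, -0.521, -1.584]
contact_force: [-8.5, 13.9, 8.2]
width: 0.54
```

>>> {"api": "send_rows", "payload": {
  "translation": [
    [0.009,0.005,0],
    [0.017,0.01,0],
    [0.017,0.01,0]
  ],
  "dr": [
    [0,0,0],
    [0,0,0],
    [0,0,0]
  ]
}}

```text
t: 16.4
tool_pos: [567.0, -334.5, 121.6]
tool_rot: [-1.574, -0.519, -1.583]
contact_force: [-12.3, 20.7, 13.6]
width: 0.537
```

```bash
python3 lk2.py top
```

```text
16.4 [[ 51.6  36.1 121.6]] tip [[ 51.6  30.6 112. ]] axes stn [[0.003, -0.001, 1.0], [-0.868, -0.496, 0.002], [0.496, -0.868, -0.003]] F [-12.3  20.7  13.6] w 46.7 q [-0.21  0.38  0.48  1.81  0.43  0.92 -0.02]
top
handle_a 0.69 [154. 377.] [[ 24.8   4.6 100. ]]
handle_a 0.62 [192. 379.] [[-83.   50.7 100. ]]
handle_a 0.56 [174. 376.] [[-29.4  36.2 100. ]]
handle_a 0.5 [136. 366.] [[ 87.7  11.5 100. ]]
nest_1 0.92 [152. 378.] [[ 28.2   1.1 100. ]]
nest_1 0.78 [170. 387.] [[-29.1   2.2 100. ]]
nest_1 0.77 [134. 368.] [[ 91.4   1.1 100. ]]
nest_1 0.72 [187. 400.] [[-88.6  -6.5 100. ]]
```

>>> {"api": "send_rows", "payload": {
  "translation": [
    [-0.052,-0.03,0],
    [-0.104,-0.06,0],
    [-0.156,-0.09,0],
    [-0.156,-0.09,0]
  ],
  "dr": [
    [0,0,0],
    [0,0,0],
    [0,0,0],
    [0,0,0]
  ]
}}

```text
t: 17.0
tool_pos: [568.3, -319.3, 122.3]
tool_rot: [-1.571, -0.523, -1.585]
contact_force: [0.2, 0.2, -0.3]
width: 0.541
```

```bash
python3 lk2.py scene top
python3 - <<'E'
import cv2,glob,os,numpy as np
g=lambda n:cv2.imread(max(glob.glob(f'pics/{n}_[0-9]*'),key=os.path.getmtime))
a=cv2.resize(g('scene')[120:200,250:350],None,fx=4,fy=4,interpolation=cv2.INTER_CUBIC);b=cv2.resize(g('top')[110:210,330:430],None,fx=4,fy=4,interpolation=cv2.INTER_CUBIC)
a=cv2.copyMakeBorder(a,0,80,0,0,0);cv2.imwrite('pics/v9.png',np.hstack([a,b]))
E
```

```text
17.0 [[ 52.7  51.3 122.3]] tip [[ 52.7  45.8 112.7]] axes stn [[0.002, 0.001, 1.0], [-0.866, -0.5, 0.002], [0.5, -0.866, 0.0]] F [ 0.2  0.2 -0.3] w 47.0 q [-0.23  0.37  0.48  1.82  0.44  0.93 -0.05]
scene
pallet_knob 0.58 [166. 276.] [[116.6  89.  130. ]]
handle_a 0.71 [177. 353.] [[-77.3  34.6 100. ]]
handle_a 0.69 [174. 334.] [[-26.1  37.7 100. ]]
handle_a 0.55 [170. 358.] [[-81.2   3.9 100. ]]
nest_1 0.88 [153. 302.] [[ 82.9  -8.4 100. ]]
nest_1 0.62 [166. 337.] [[-23.5   6.4 100. ]]
top
handle_a 0.77 [152. 376.] [[ 32.    3.9 100. ]]
handle_a 0.74 [176. 373.] [[-32.   44.1 100. ]]
handle_a 0.68 [138. 363.] [[ 85.4  21.5 100. ]]
handle_a 0.63 [190. 376.] [[-74.9  55.  100. ]]
nest_1 0.8 [151. 375.] [[ 35.2   5.7 100. ]]
nest_1 0.78 [169. 387.] [[-29.1   1.3 100. ]]
nest_1 0.72 [247. 339.] [[-180.2  209.9  100. ]]
nest_1 0.58 [188. 397.] [[-89.2   2.1 100. ]]
nest_1 0.58 [139. 368.] [[ 77.2   8.  100. ]]
```

View pics/v9.png

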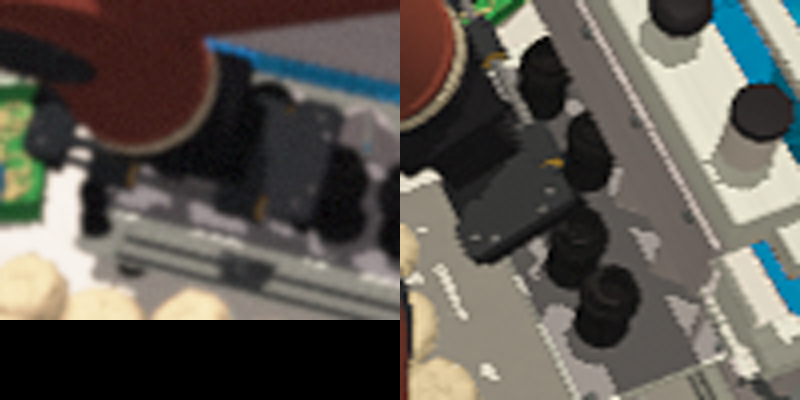

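Handle 3 looks seated. Handle 4 is jammed on the right flank at about (91, 7), because the finger pressed left of its centre. I'll open wider so the right finger bears on its right-hand side, then push diagonally.

>>> {"api": "send_rows", "payload": {
  "translation": [
    [-0.043,-0.025,0],
    [-0.043,-0.025,0.03],
    [-0.043,-0.025,0.03],
    [-0.043,-0.025,0.03],
    [-0.043,-0.025,0.03]
  ],
  "dr": [
    [0,0,0],
    [0,0,0],
    [0,0,0],
    [0,0,0],
    [0,0,0]
  ],
  "hand": 75
}}

```text
t: 17.9
tool_pos: [570.9, -315.3, 122.4]
tool_rot: [-1.571, -0.524, -1.586]
contact_force: [1.0, -0.4, -0.0]
width: 0.841
```

>>> {"api": "send_rows", "payload": {
  "translation": [
    [0.035,0.02,0],
    [0.069,0.04,0],
    [0.104,0.06,0],
    [0.121,0.07,0],
    [0.139,0.08,-0.02],
    [0.156,0.09,-0.04],
    [0.173,0.1,-0.06],
    [0.173,0.1,-0.06]
  ],
  "dr": [
    [0,0,0],
    [0,0,0],
    [0,0,0],
    [0,0,0],
    [0,0,0],
    [0,0,0],
    [0,0,0],
    [0,0,0]
  ]
}}

```text
t: 18.7
tool_pos: [564.1, -335.5, 122.4]
tool_rot: [-1.571, -0.524, -1.586]
contact_force: [-0.1, -0.2, 0.1]
width: 0.864
```

```bash
python3 lk2.py top
```

```text
18.7 [[ 48.7  35.1 122.4]] tip [[ 48.7  29.6 112.9]] axes stn [[0.0, -0.0, 1.0], [-0.866, -0.5, 0.0], [0.5, -0.866, -0.0]] F [-0.1 -0.2  0.1] w 75.1 q [-0.21  0.37  0.49  1.82  0.43  0.92 -0.03]
top
handle_a 0.84 [192. 380.] [[-82.7  47.4 100. ]]
handle_a 0.73 [176. 373.] [[-32.2  45.3 100. ]]
handle_a 0.64 [154. 378.] [[ 23.9   4.1 100. ]]
handle_a 0.56 [138. 367.] [[ 82.1   8.8 100. ]]
nest_1 0.73 [171. 386.] [[-34.    5.5 100. ]]
nest_1 0.7 [190. 402.] [[-99.8  -7.  100. ]]
nest_1 0.7 [135. 369.] [[ 86.7   0.1 100. ]]
nest_1 0.67 [152. 376.] [[ 31.8   5.8 100. ]]
```

>>> {"api": "send_rows", "payload": {
  "translation": [
    [0.017,0.01,0],
    [0.035,0.02,0],
    [0.035,0.02,0]
  ],
  "dr": [
    [0,0,0],
    [0,0,0],
    [0,0,0]
  ]
}}

```text
t: 19.2
tool_pos: [564.5, -339.5, 122.4]
tool_rot: [-1.571, -0.524, -1.586]
contact_force: [0.1, 1.0, 0.1]
width: 0.865
```

>>> {"api": "send_rows", "payload": {
  "translation": [
    [0.009,0.005,0],
    [0.017,0.01,0],
    [0.017,0.01,0]
  ],
  "dr": [
    [0,0,0],
    [0,0,0],
    [0,0,0]
  ]
}}

```text
t: 19.5
tool_pos: [564.8, -340.6, 122.2]
tool_rot: [-1.571, -0.523, -1.585]
contact_force: [0.4, 2.9, 0.7]
width: 0.859
```

```bash
python3 lk2.py top
```

```text
19.5 [[ 49.5  30.  122.2]] tip [[ 49.5  24.5 112.7]] axes stn [[0.001, 0.001, 1.0], [-0.866, -0.499, 0.001], [0.499, -0.866, 0.0]] F [0.4 2.9 0.7] w 74.7 q [-0.2   0.37  0.49  1.81  0.43  0.91 -0.02]
top
handle_a 0.79 [191. 380.] [[-79.4  47.2 100. ]]
handle_a 0.7 [174. 372.] [[-26.9  46.4 100. ]]
handle_a 0.62 [155. 374.] [[ 25.3  14.1 100. ]]
handle_a 0.42 [136. 367.] [[ 85.8   6.8 100. ]]
nest_1 0.94 [187. 398.] [[-89.  -3. 100.]]
nest_1 0.9 [136. 370.] [[ 83.   -1.2 100. ]]
nest_1 0.73 [168. 385.] [[-22.8   4.8 100. ]]
nest_1 0.65 [153. 378.] [[ 27.    3.2 100. ]]
```

>>> {"api": "send_rows", "payload": {
  "translation": [
    [0.009,0.005,0],
    [0.013,0.0075,0],
    [0.013,0.0075,0]
  ],
  "dr": [
    [0,0,0],
    [0,0,0],
    [0,0,0]
  ]
}}

```text
t: 20.0
tool_pos: [565.1, -341.2, 122.1]
tool_rot: [-1.571, -0.522, -1.584]
contact_force: [-0.6, 8.3, 1.7]
width: 0.857
```

>>> {"api": "send_rows", "payload": {
  "translation": [
    [-0.069,-0.04,0],
    [-0.13,-0.075,0.06],
    [-0.13,-0.075,0.06],
    [-0.13,-0.075,0.06],
    [-0.13,-0.075,0.06],
    [-0.13,-0.075,0.06]
  ],
  "dr": [
    [0,0,0],
    [0,0,0],
    [0,0,0],
    [0,0,0],
    [0,0,0],
    [0,0,0]
  ],
  "hand": 41
}}

```text
t: 20.6
tool_pos: [570.4, -328.2, 122.4]
tool_rot: [-1.571, -0.524, -1.586]
contact_force: [0.2, -0.5, 0.9]
width: 0.484
```

>>> {"api": "send_rows", "payload": {
  "translation": [
    [0.035,0.02,0],
    [0.052,0.03,0],
    [0.069,0.04,0],
    [0.087,0.05,0],
    [0.104,0.06,0],
    [0.104,0.06,0]
  ],
  "dr": [
    [0,0,0],
    [0,0,0],
    [0,0,0],
    [0,0,0],
    [0,0,0],
    [0,0,0]
  ]
}}

```text
t: 21.2
tool_pos: [570.7, -338.9, 122.1]
tool_rot: [-1.571, -0.522, -1.585]
contact_force: [-1.3, 4.2, 0.9]
width: 0.471
```

```bash
python3 lk2.py top
```

```text
21.2 [[ 55.4  31.8 122.1]] tip [[ 55.4  26.3 112.5]] axes stn [[0.001, 0.001, 1.0], [-0.867, -0.499, 0.001], [0.499, -0.867, -0.0]] F [-1.3  4.2  0.9] w 41.0 q [-0.2   0.38  0.48  1.8   0.42  0.92 -0.02]
top
pallet_knob 0.61 [195. 377.] [[-98.4  68.2 130. ]]
handle_a 0.78 [190. 377.] [[-73.2  52.2 100. ]]
handle_a 0.72 [176. 373.] [[-33.8  46.1 100. ]]
handle_a 0.52 [140. 372.] [[ 69.8  -0.6 100. ]]
handle_a 0.4 [154. 378.] [[ 24.1   3.7 100. ]]
nest_1 0.75 [150. 375.] [[ 37.8   6.9 100. ]]
nest_1 0.73 [134. 369.] [[ 92.5  -0.4 100. ]]
nest_1 0.67 [169. 387.] [[-28.1  -0.1 100. ]]
nest_1 0.45 [174. 373.] [[-27.4  41.9 100. ]]
```

>>> {"api": "send_rows", "payload": {
  "translation": [
    [0.009,0.005,0],
    [0.017,0.01,0],
    [0.017,0.01,0],
    [0.017,0.01,0]
  ],
  "dr": [
    [0,0,0],
    [0,0,0],
    [0,0,0],
    [0,0,0]
  ]
}}

```text
t: 21.8
tool_pos: [570.9, -339.4, 121.9]
tool_rot: [-1.571, -0.521, -1.584]
contact_force: [-3.4, 11.9, 4.4]
width: 0.477
```

>>> {"api": "send_rows", "payload": {
  "translation": [
    [-0.06,-0.035,0],
    [-0.199,-0.115,0],
    [-0.372,-0.215,0],
    [-0.502,-0.29,0],
    [-0.52,-0.3,0],
    [-0.52,-0.3,0]
  ],
  "dr": [
    [0,0,0],
    [0,0,0],
    [0,0,0],
    [0,0,0],
    [0,0,0],
    [0,0,0]
  ]
}}

```text
t: 22.4
tool_pos: [571.7, -281.2, 122.4]
tool_rot: [-1.571, -0.524, -1.585]
contact_force: [-0.6, -0.0, 0.3]
width: 0.471
```

>>> {"api": "send_rows", "payload": {
  "translation": [
    [0,0,-0.2],
    [0,0,-0.5],
    [0,0,-0.8],
    [0,0,-1],
    [0,0,-1]
  ],
  "dr": [
    [0,0,0],
    [0,0,0],
    [0,0,0],
    [0,0,0],
    [0,0,0]
  ],
  "hand": 32
}}

```text
t: 22.9
tool_pos: [468.3, -281.6, 122.1]
tool_rot: [-1.572, -0.523, -1.588]
contact_force: [1.2, 0.0, 0.5]
width: 0.37
```

```bash
python3 lk2.py scene wrist
python3 - <<'E'
import cv2,glob,os,numpy as np
g=lambda n:cv2.imread(max(glob.glob(f'pics/{n}_[0-9]*'),key=os.path.getmtime))
cv2.imwrite('pics/v10.png',np.hstack([cv2.resize(g('scene')[110:210,250:400],None,fx=5,fy=5,interpolation=cv2.INTER_CUBIC)]))
E
```

```text
22.9 [[-47.9  87.5 122.1]] tip [[-47.9  82.  112.6]] axes stn [[-0.002, -0.002, 1.0], [-0.866, -0.499, -0.003], [0.499, -0.866, -0.001]] F [1.2 0.  0.5] w 32.2 q [-0.34  0.15  0.5   2.07  0.56  0.95 -0.2 ]
scene
pallet_knob 0.58 [166. 274.] [[120.7  89.3 130. ]]
nest_1 0.97 [168. 357.] [[-77.   -2.6 100. ]]
nest_1 0.91 [154. 300.] [[ 85.9  -1.9 100. ]]
nest_1 0.81 [164. 335.] [[-16.7   3.1 100. ]]
wrist
```

View pics/v10.png

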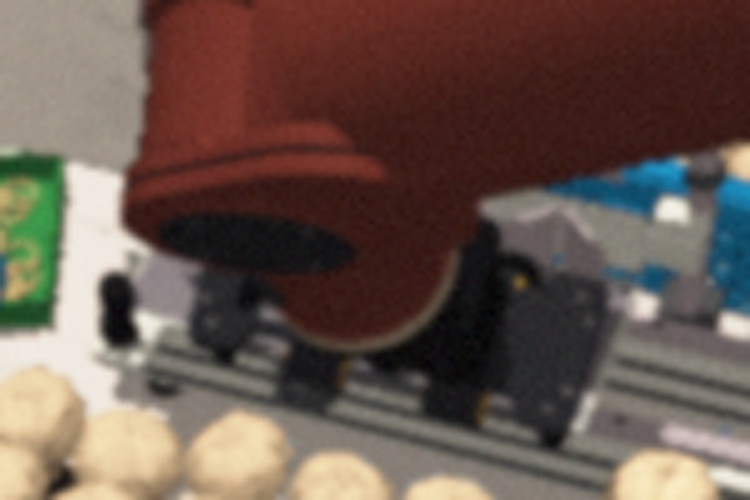

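>>> {"api": "send_rows", "payload": {
  "translation": [
    [0.035,0.02,-0.1],
    [0.069,0.04,-0.1],
    [0.104,0.06,-0.1],
    [0.139,0.08,-0.1],
    [0.173,0.1,-0.1],
    [0.208,0.12,-0.1],
    [0.242,0.14,-0.1],
    [0.277,0.16,-0.1],
    [0.312,0.18,-0.1]
  ],
  "dr": [
    [0,0,0],
    [0,0,0],
    [0,0,0],
    [0,0,0],
    [0,0,0],
    [0,0,0],
    [0,0,0],
    [0,0,0],
    [0,0,0]
  ]
}}

```text
t: 24.2
tool_pos: [460.9, -316.3, 122.3]
tool_rot: [-1.571, -0.524, -1.586]
contact_force: [0.5, 0.7, -0.3]
width: 0.367
```

```bash
python3 lk2.py top
```

```text
24.2 [[-54.8  52.6 122.3]] tip [[-54.8  47.1 112.8]] axes stn [[0.001, 0.0, 1.0], [-0.866, -0.5, 0.001], [0.5, -0.866, 0.0]] F [ 0.5  0.7 -0.3] w 31.9 q [-0.29  0.16  0.53  2.07  0.56  0.91 -0.14]
top
pallet_knob 0.88 [133. 332.] [[116.9 103.  130. ]]
pallet_knob 0.67 [177. 376.] [[-50.4  49.  130. ]]
handle_a 0.72 [139. 370.] [[ 74.5   4.  100. ]]
handle_a 0.62 [171. 382.] [[-27.5  17.4 100. ]]
handle_a 0.59 [188. 387.] [[-78.8  25.4 100. ]]
handle_a 0.59 [153. 380.] [[ 22.5  -3.5 100. ]]
nest_1 0.81 [153. 377.] [[ 26.1   5.2 100. ]]
nest_1 0.71 [187. 398.] [[-86.4  -2.8 100. ]]
nest_1 0.7 [134. 368.] [[ 93.7   2.5 100. ]]
nest_1 0.61 [170. 386.] [[-28.7   4.7 100. ]]
```

>>> {"api": "send_rows", "payload": {
  "translation": [
    [0.026,0.015,0],
    [0.052,0.03,0],
    [0.078,0.045,0],
    [0.104,0.06,0],
    [0.13,0.075,0],
    [0.147,0.085,0],
    [0.147,0.085,0]
  ],
  "dr": [
    [0,0,0],
    [0,0,0],
    [0,0,0],
    [0,0,0],
    [0,0,0],
    [0,0,0],
    [0,0,0]
  ]
}}

```text
t: 25.1
tool_pos: [460.5, -333.3, 122.3]
tool_rot: [-1.571, -0.524, -1.586]
contact_force: [-0.8, -0.1, -0.3]
width: 0.369
```

>>> {"api": "send_rows", "payload": {
  "translation": [
    [0.009,0.005,0],
    [0.017,0.01,0],
    [0.026,0.015,0],
    [0.026,0.015,0]
  ],
  "dr": [
    [0,0,0],
    [0,0,0],
    [0,0,0],
    [0,0,0]
  ]
}}

```text
t: 25.5
tool_pos: [460.6, -336.1, 122.3]
tool_rot: [-1.571, -0.524, -1.586]
contact_force: [-1.2, 0.1, 0.6]
width: 0.37
```

```bash
python3 lk2.py top
```

```text
25.5 [[-54.8  32.9 122.3]] tip [[-54.8  27.4 112.8]] axes stn [[0.001, 0.0, 1.0], [-0.866, -0.5, 0.001], [0.5, -0.866, 0.0]] F [-1.2  0.1  0.6] w 32.2 q [-0.26  0.17  0.54  2.05  0.55  0.88 -0.09]
top
handle_a 0.64 [170. 386.] [[-30.6   5.  100. ]]
handle_a 0.53 [153. 380.] [[ 23.7  -1.6 100. ]]
handle_a 0.52 [188. 394.] [[-86.3   8.4 100. ]]
handle_a 0.5 [108. 398.] [[ 138.7 -116.1  100. ]]
handle_a 0.45 [139. 368.] [[ 77.4   8.6 100. ]]
nest_1 0.85 [188. 397.] [[-88.    1.8 100. ]]
nest_1 0.82 [138. 369.] [[ 81.1   4.7 100. ]]
nest_1 0.76 [170. 385.] [[-27.8   6.1 100. ]]
nest_1 0.73 [151. 379.] [[ 31.  -3. 100.]]
nest_1 0.72 [138. 373.] [[ 76.4  -6.2 100. ]]
```

Sliding in freely; corner at y=19. Now I'll seat them.

>>> {"api": "send_rows", "payload": {
  "translation": [
    [0.009,0.005,0],
    [0.017,0.01,0],
    [0.017,0.01,0]
  ],
  "dr": [
    [0,0,0],
    [0,0,0],
    [0,0,0]
  ]
}}

```text
t: 26.0
tool_pos: [460.8, -337.6, 122.2]
tool_rot: [-1.571, -0.523, -1.585]
contact_force: [-0.3, 3.3, 1.3]
width: 0.367
```

>>> {"api": "send_rows", "payload": {
  "translation": [
    [0.009,0.005,0],
    [0.013,0.0075,0],
    [0.013,0.0075,0]
  ],
  "dr": [
    [0,0,0],
    [0,0,0],
    [0,0,0]
  ]
}}

```text
t: 26.3
tool_pos: [460.9, -338.2, 122.0]
tool_rot: [-1.571, -0.522, -1.585]
contact_force: [-1.2, 9.4, 3.1]
width: 0.366
```

>>> {"api": "send_rows", "payload": {
  "translation": [
    [0.009,0.005,0],
    [0.009,0.005,0],
    [0.009,0.005,0]
  ],
  "dr": [
    [0,0,0],
    [0,0,0],
    [0,0,0]
  ]
}}

```text
t: 26.6
tool_pos: [461.1, -338.4, 121.9]
tool_rot: [-1.571, -0.521, -1.584]
contact_force: [-2.2, 13.6, 5.6]
width: 0.365
```

```bash
python3 lk2.py
```

```text
26.6 [[-54.3  30.5 121.9]] tip [[-54.3  25.  112.4]] axes stn [[0.002, 0.001, 1.0], [-0.867, -0.498, 0.002], [0.498, -0.867, -0.0]] F [-2.2 13.6  5.6] w 31.8 q [-0.26  0.17  0.54  2.05  0.55  0.88 -0.08]
```

>>> {"api": "send_rows", "payload": {
  "translation": [
    [-0.06,-0.035,0],
    [-0.199,-0.115,0],
    [-0.372,-0.215,0],
    [-0.502,-0.29,0],
    [-0.502,-0.29,0]
  ],
  "dr": [
    [0,0,0],
    [0,0,0],
    [0,0,0],
    [0,0,0],
    [0,0,0]
  ]
}}

```text
t: 27.1
tool_pos: [462.0, -281.0, 122.3]
tool_rot: [-1.571, -0.523, -1.583]
contact_force: [0.4, 0.8, 0.7]
width: 0.371
```

>>> {"api": "send_rows", "payload": {
  "translation": [
    [0,-0.4,0.1],
    [0,-0.9,0.4],
    [0,-1,0.5],
    [0,-1,0.5]
  ],
  "dr": [
    [0,0,0],
    [0,0,0],
    [0,0,0],
    [0,0,0]
  ],
  "hand": 0
}}

```text
t: 27.5
tool_pos: [515.3, -232.7, 211.4]
tool_rot: [-1.565, -0.524, -1.586]
contact_force: [-0.4, -0.1, 0.3]
width: 0.09
```

>>> {"api": "send_rows", "payload": {
  "translation": [
    [0,-0.4,0],
    [0,-0.9,0],
    [0,-1,0],
    [0,-1,0],
    [0,-1,0]
  ],
  "dr": [
    [0,0,0],
    [0,0,0],
    [0,0,0],
    [0,0,0],
    [0,0,0]
  ]
}}

```text
t: 28.0
tool_pos: [511.8, -184.7, 294.1]
tool_rot: [-1.573, -0.524, -1.586]
contact_force: [-0.8, 0.0, 0.1]
width: 0.006
```

```bash
python3 lk2.py wrist top
python3 - <<'E'
import cv2,glob,os,numpy as np
g=lambda n:cv2.imread(max(glob.glob(f'pics/{n}_[0-9]*'),key=os.path.getmtime))
cv2.imwrite('pics/v11.png',cv2.resize(g('wrist')[120:270,210:410],None,fx=4,fy=4,interpolation=cv2.INTER_CUBIC))
E
```

```text
28.0 [[ -6.  185.  294.1]] tip [[ -6.  179.5 284.5]] axes stn [[0.0, -0.002, 1.0], [-0.866, -0.5, -0.001], [0.5, -0.866, -0.002]] F [-0.8  0.   0.1] w 0.5 q [-0.47  0.04  0.41  1.79  0.51  1.39 -0.19]
wrist
handle_a 0.83 [215. 341.] [[ 26.8  -1.4 100. ]]
handle_a 0.81 [219. 381.] [[ 85.2  -9.3 100. ]]
handle_a 0.65 [215. 261.] [[-89.1  -2.  100. ]]
handle_a 0.65 [218. 305.] [[-25.9  -6.8 100. ]]
nest_1 0.66 [219. 342.] [[ 29.2  -9.4 100. ]]
nest_1 0.62 [215. 304.] [[-26.6  -1.5 100. ]]
nest_1 0.58 [214. 382.] [[ 85.2   0.4 100. ]]
nest_1 0.56 [218. 262.] [[-88.2  -7.1 100. ]]
top
pallet_knob 0.78 [134. 331.] [[115.4 106.9 130. ]]
pallet_knob 0.71 [138. 381.] [[ 51.9 -13.5 130. ]]
handle_a 0.73 [136. 371.] [[ 83.3  -2.9 100. ]]
handle_a 0.49 [188. 394.] [[-85.2   8.7 100. ]]
handle_a 0.49 [170. 387.] [[-31.7   2.3 100. ]]
nest_1 0.94 [190. 399.] [[-97.   -1.6 100. ]]
nest_1 0.94 [138. 368.] [[ 81.    5.3 100. ]]
nest_1 0.9 [152. 375.] [[ 31.7   8.9 100. ]]
nest_1 0.86 [170. 386.] [[-29.3   5.9 100. ]]
```

View pics/v11.png

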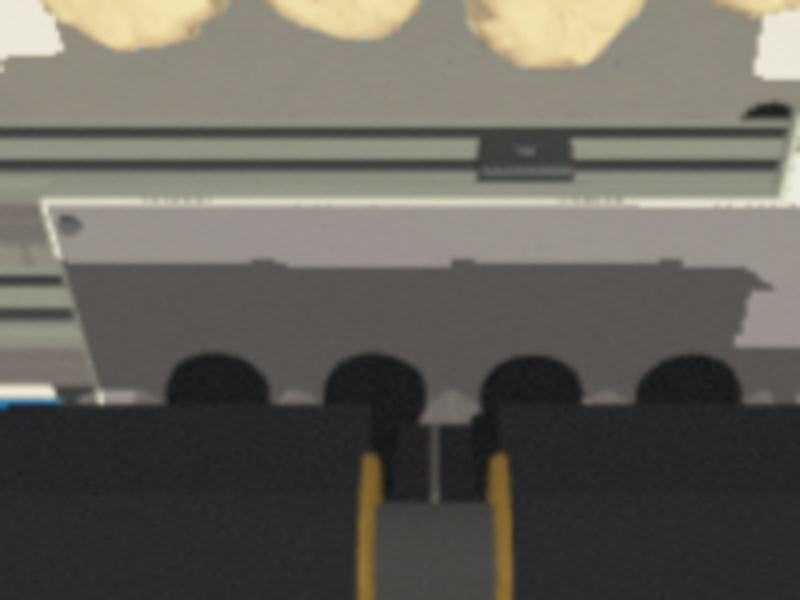

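Wrist view: four handles at equal spacing (157 px), front edges level at row 354, so all are seated. Now I'll go upright over the head knob with fingers closed.

>>> {"api": "send_rows", "payload": {
  "translation": [
    [0.2,-0.35,0],
    [0.45,-0.78,0],
    [0.45,-0.78,0],
    [0.45,-0.78,0],
    [0.45,-0.78,0]
  ],
  "dr": [
    [0,0,0.02],
    [0,0,0.04],
    [0,0,0.065],
    [0,0,0.0833],
    [0,0,0.0833]
  ]
}}

```text
t: 28.9
tool_pos: [511.9, -187.6, 386.5]
tool_rot: [-1.569, 0.002, -1.594]
contact_force: [-0.5, -0.6, -0.9]
width: 0.003
```

>>> {"api": "send_rows", "payload": {
  "translation": [
    [0.4,0,0.03],
    [0.8,0,0.06],
    [1,0,0.06],
    [1,0,0.06]
  ],
  "dr": [
    [0,0,0],
    [0,0,0],
    [0,0,0],
    [0,0,0]
  ]
}}

```text
t: 29.3
tool_pos: [516.4, -285.8, 384.6]
tool_rot: [-1.574, -0.003, -1.59]
contact_force: [-0.2, 0.8, 0.1]
width: 0.008
```

>>> {"api": "send_rows", "payload": {
  "translation": [
    [0.4,0,0],
    [0.8,0,0],
    [0.85,0,0],
    [0.85,0,0],
    [0.85,0,0]
  ],
  "dr": [
    [0,0,0],
    [0,0,0],
    [0,0,0],
    [0,0,0],
    [0,0,0]
  ]
}}

```text
t: 29.8
tool_pos: [517.1, -366.3, 385.3]
tool_rot: [-1.571, 0.001, -1.583]
contact_force: [-0.1, 0.5, 0.6]
width: 0.008
```

```bash
python3 lk2.py
python3 - <<'E'
from fit2 import *
for n in("scene","top"):
    c=r.calibration(n);r.grab_frame(n)
    for t,z in(("head_knob",338),("head_lip",220)):
        for d in r.landmark_of(n,t)[:2]:print(n,t,round(d["score"],2),np.round(tost(atz(c,d["point"],z)),1))
E
```

```text
29.8 [[  2.1   3.6 385.3]] tip [[  2.1   3.6 374.3]] axes stn [[0.003, -0.001, 1.0], [-1.0, 0.001, 0.003], [-0.001, -1.0, -0.001]] F [-0.1  0.5  0.6] w 0.7 q [ 0.02  0.31  0.72  1.27 -0.21  1.63  0.69]
scene head_knob 0.93 [[  0.8 -13.8 338. ]]
scene head_lip 0.61 [[ -4.1  34.4 220. ]]
scene head_lip 0.61 [[  51.9 -160.9  220. ]]
```

>>> {"api": "send_rows", "payload": {
  "translation": [
    [0.03,0.1,-0.02],
    [0.03,0.25,-0.02],
    [0.03,0.33,-0.02],
    [0.03,0.38,-0.02],
    [0.03,0.42,-0.02],
    [0.03,0.46,-0.02],
    [0.03,0.5,-0.02]
  ],
  "dr": [
    [0,0,0],
    [0,0,0],
    [0,0,0],
    [0,0,0],
    [0,0,0],
    [0,0,0],
    [0,0,0]
  ]
}}

```text
t: 30.8
tool_pos: [513.8, -371.2, 336.6]
tool_rot: [-1.57, 0.0, -1.586]
contact_force: [-2.6, 2.9, 7.1]
width: 0.006
```

```bash
python3 lk2.py
```

```text
30.8 [[ -1.   -1.4 336.6]] tip [[ -1.   -1.4 325.6]] axes stn [[0.001, 0.001, 1.0], [-1.0, 0.0, 0.001], [-0.0, -1.0, 0.001]] F [-2.6  2.9  7.1] w 0.5 q [ 0.01  0.31  0.72  1.37 -0.21  1.54  0.7 ]
```

>>> {"api": "send_rows", "payload": {
  "translation": [
    [0,0.05,0],
    [0,0.1,0],
    [0,0.15,0],
    [0,0.2,0],
    [0,0.25,0],
    [0,0.3,0],
    [0,0.35,0],
    [0,0.4,0],
    [0,0.45,0]
  ],
  "dr": [
    [0,0,0],
    [0,0,0],
    [0,0,0],
    [0,0,0],
    [0,0,0],
    [0,0,0],
    [0,0,0],
    [0,0,0],
    [0,0,0]
  ]
}}

```text
t: 31.7
tool_pos: [513.9, -371.2, 291.6]
tool_rot: [-1.57, 0.0, -1.586]
contact_force: [-4.4, 3.9, 7.4]
width: 0.008
```

>>> {"api": "send_rows", "payload": {
  "translation": [
    [0,0.04,0],
    [0,0.08,0],
    [0,0.12,0],
    [0,0.15,0],
    [0,0.17,0],
    [0,0.18,0]
  ],
  "dr": [
    [0,0,0],
    [0,0,0],
    [0,0,0],
    [0,0,0],
    [0,0,0],
    [0,0,0]
  ]
}}

```text
t: 32.3
tool_pos: [513.9, -371.2, 274.0]
tool_rot: [-1.57, 0.0, -1.586]
contact_force: [-6.1, 5.3, 15.8]
width: 0.007
```

```bash
python3 lk2.py
```

```text
32.3 [[ -1.   -1.5 274. ]] tip [[ -0.9  -1.5 263. ]] axes stn [[0.001, 0.001, 1.0], [-1.0, 0.0, 0.001], [-0.0, -1.0, 0.001]] F [-6.1  5.3 15.8] w 0.6 q [ 0.01  0.33  0.71  1.47 -0.22  1.42  0.71]
```

Tip is at 263 and the force is rising, as it should at the stops. One small firm press, then I'll retreat.

>>> {"api": "send_rows", "payload": {
  "translation": [
    [0,0.01,0],
    [0,0.02,0],
    [0,0.02,0],
    [0,0.02,0]
  ],
  "dr": [
    [0,0,0],
    [0,0,0],
    [0,0,0],
    [0,0,0]
  ]
}}

```text
t: 32.7
tool_pos: [513.9, -371.3, 273.9]
tool_rot: [-1.569, 0.0, -1.586]
contact_force: [-9.0, 7.7, 22.9]
width: 0.002
```

>>> {"api": "send_rows", "payload": {
  "translation": [
    [0,-0.05,0],
    [0,-0.3,0],
    [0,-0.7,0],
    [0,-1,0],
    [0,-1,0]
  ],
  "dr": [
    [0,0,0],
    [0,0,0],
    [0,0,0],
    [0,0,0],
    [0,0,0]
  ]
}}

```text
t: 33.2
tool_pos: [514.9, -372.6, 375.3]
tool_rot: [-1.565, -0.004, -1.586]
contact_force: [-0.9, -0.4, 0.3]
width: 0.009
```

>>> {"api": "send_rows", "payload": {
  "translation": [
    [-0.4,-0.2,0],
    [-0.8,-0.2,0],
    [-1,-0.2,0],
    [-1,-0.2,0]
  ],
  "dr": [
    [0,0,0],
    [0,0,0],
    [0,0,0],
    [0,0,0]
  ]
}}

```text
t: 33.6
tool_pos: [516.7, -267.7, 390.3]
tool_rot: [-1.57, 0.002, -1.58]
contact_force: [-0.7, -0.3, -0.5]
width: 0.002
```

>>> {"api": "send_rows", "payload": {
  "translation": [
    [-0.4,0,0],
    [-0.8,0,0],
    [-1,0,0],
    [-1,0,0]
  ],
  "dr": [
    [0,0,0],
    [0,0,0],
    [0,0,0],
    [0,0,0]
  ]
}}

```text
t: 34.0
tool_pos: [517.6, -168.7, 390.1]
tool_rot: [-1.571, 0.001, -1.581]
contact_force: [0.5, 0.2, -0.3]
width: 0.006
```

>>> {"api": "send_rows", "payload": {
  "translation": [
    [-0.4,0,0],
    [-0.8,0,0],
    [-1,0,0],
    [-1,0,0],
    [-1,0,0]
  ],
  "dr": [
    [0,0,0],
    [0,0,0],
    [0,0,0],
    [0,0,0],
    [0,0,0]
  ]
}}

```text
t: 34.5
tool_pos: [518.6, -73.1, 390.3]
tool_rot: [-1.571, -0.001, -1.587]
contact_force: [0.4, -0.5, 0.1]
width: 0.002
```

```bash
python3 lk2.py wrist
python3 - <<'E'
from fit2 import *
I=[]
for n in("scene","top"):
    c=r.calibration(n);im=r.grab_frame(n);I.append(im[:,:,::-1])
    for t,z in(("head_knob",263),("head_lip",145),("handle_a",100),("pallet_knob",130),("glue_bottle",0),("tape_roll",0),("brush_single",0)):
        for d in r.landmark_of(n,t)[:4 if t=="handle_a" else 1]:print(n,t,round(d["score"],2),np.round(tost(atz(c,d["point"],z)),1),np.round(atz(c,d["point"],z)))
a=cv2.resize(I[0][60:290,240:440],(400,460),interpolation=cv2.INTER_CUBIC);b=cv2.resize(I[1][80:310,270:470],(400,460),interpolation=cv2.INTER_CUBIC)
cv2.imwrite("pics/v12.png",np.hstack([a,b]))
E
```

```text
34.5 [[ -0.9 296.8 390.3]] tip [[ -0.9 296.7 379.3]] axes stn [[-0.001, -0.0, 1.0], [-1.0, -0.001, -0.001], [0.001, -1.0, -0.0]] F [ 0.4 -0.5  0.1] w 0.2 q [-0.44  0.02  0.51  1.52 -0.01  1.6   0.05]
wrist
scene head_knob 0.68 [[  0.5  -7.9 263. ]] [ 515. -378.  263.]
scene head_lip 0.84 [[  5.8  25.8 145. ]] [ 521. -344.  145.]
scene handle_a 0.61 [[ 35.7  11.5 100. ]] [ 551. -359.  100.]
scene handle_a 0.59 [[-83.4  -9.7 100. ]] [ 431. -378.  100.]
scene handle_a 0.54 [[-28.2  -6.7 100. ]] [ 487. -376.  100.]
scene handle_a 0.48 [[ 86.4  -2.1 100. ]] [ 601. -373.  100.]
scene pallet_knob 0.74 [[121.7  92.8 130. ]] [ 638. -279.  130.]
scene glue_bottle 0.97 [[-162.7  196.9    0. ]] [ 355. -170.    0.]
scene brush_single 0.82 [[-175.9  110.9    0. ]] [ 341. -256.    0.]
top head_knob 0.63 [[ -5.4  -2.  263. ]] [ 509. -372.  263.]
top head_lip 0.64 [[  5.   16.8 145. ]] [ 520. -353.  145.]
top handle_a 0.71 [[-120.2  461.6  100. ]] [402.  94. 100.]
top handle_a 0.53 [[-40.5  43.9 100. ]] [ 475. -325.  100.]
top glue_bottle 0.7 [[1.1 0.7 0. ]] [ 516. -369.    0.]
top tape_roll 0.67 [[ 15.4 -40.2   0. ]] [ 530. -410.    0.]
top brush_single 0.61 [[-87.2 468.5   0. ]] [435. 100.   0.]
```

View pics/v12.png

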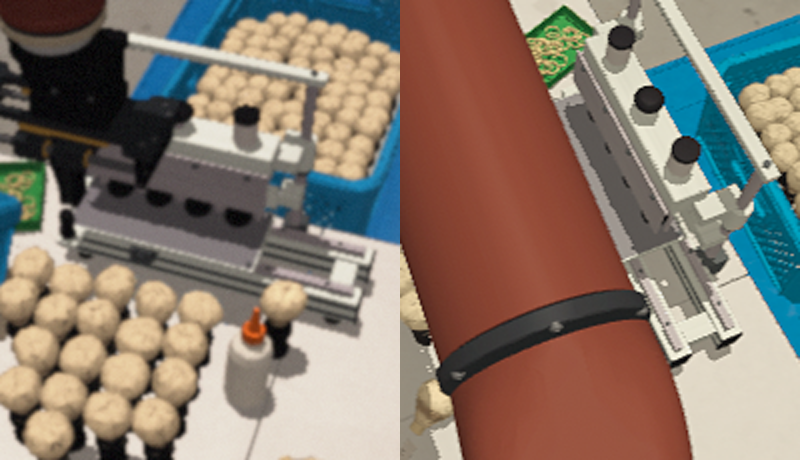

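The head is down with its lip in front of the four evenly spaced handles, the bystanders are in place, and the robot is clear. I'm handing it in.

```bash
python3 -c "
from workcell import r
print(r.hand_in(), r.state()['t'])"
```

```text
the job is handed in; nothing more can be done
the job is handed in; nothing more can be done
```

I handed the job in with all three steps done in order: pallet home, four handles in their notches, head down. The last tool reading before that was at about 34.5 s of the 66 s allowed, with the gripper clear of everything; `hand_in` reports no verdict.

- **Pallet:** I pushed it by its knob with one finger over the roller to the stop. It stalled there at 21 N, and the knob then showed at station x of about 118 mm, which is home.
- **Handles:** I pushed them in two at a time with the gripper leaning 30°. Handle 4 first jammed on the right flank of its notch at about 20 N, so I re-pushed it from its right side. Both pairs then stopped firmly at 12 to 14 N. The wrist picture showed all four evenly spaced, with their front edges level.
- **Head:** I pressed it straight down until the fingertips were at 263 mm, where it stopped and the force rose to 23 N. The last pictures show it staying down, with the lip just in front of the handles. The glue bottle, single brush and other brushes look undisturbed.

**Checks that disagreed or are missing:**
- In the final pictures the network detections of handles, bottle and tape were partly wrong where the arm hid the view. I relied on the contact forces and the pictures instead.
- I did not confirm the tape roll's final position. The only detection was wrong, but the arm never went near it at low height.

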